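# Restock and close the revolving covered palette

## Task

Restock the revolving palette for the next session: take the spent pot out of it and stand it upright in the steel wash tray, then stand every full pot from the table in the middle of a bay of its own (the freed bay too, if needed) with its spout pointing straight out to the rim. The clear cover has one opening, so push the tray round by its posts to bring each bay there, and when all is stocked turn the closing quarter into the opening, its mark at the index, so that the palette is shut; leave everything else on the table where it is.

Things in the scene. Friction and masses are not known exactly. Their poses are not given: they have to be found in the camera images.
- palette: fixed black base disc (300 mm across, 10 mm high) of the revolving covered palette. Origin on the turning axis at table height; its -x axis points through the middle of the cover's opening. A steel spindle on the axis carries a knob (38 mm across, top at 112 mm) and the clear cover. A black tongue with an aluminium pointer sticks out 205 mm from the axis under the opening
- opening (a point): middle of the opening, 110 mm from the axis. The cover is a fixed clear flat disc of 146 mm radius, underside 90 and top 94 mm above the table; its one opening is a sector 84 degrees wide from spindle to edge, centred on the base's -x axis. Pots go in and out only through it
- turntable (a joint): angle (rad) of the white tray (356 mm across, rubber-faced floor 22 mm above the table), counter-clockwise from above; turns without end; greased bearing, about 2 to 4 N at a post, stays where left. Four dividers (4 mm thick, 58 mm high over the table, the two beside the closing quarter 78) part it into three bays and a closing quarter. At 0 the closing quarter is in the opening, dividers at 45, 135, 225, 315 degrees from the base's x axis
- post (a point): top centre of one of four upright steel finger posts, for pushing the tray round: 14 mm diameter, 165 mm from the axis, outside the cover, top 94 mm above the table, one at the outer end of each divider, 90 degrees apart. This one is at 45 degrees from the base's x axis when turntable = 0
- bay_a: first open bay of the tray. Origin: middle of the bay on the tray floor (22 mm above the table), on a round white pad 60 mm across, 110 mm from the axis; its x axis points straight outward to the rim. It is in the opening at turntable = -pi/2 (or 3 pi/2). The dividers are 76 mm from the middle on either side
- bay_b: second open bay, as bay_a; opposite the closing quarter, in the opening at turntable = pi or -pi
- bay_c: third open bay, as bay_a; in the opening at turntable = pi/2
- closing_mark (a point): aluminium line on the tray's rim in the middle of the closing quarter, 170 mm from the axis. This quarter is roofed by a solid white sector plate (146 mm radius, top 84 mm above the table) that passes under the cover and shuts the opening when this mark stands at the index
- index (a point): fixed index of the base: the point 170 mm from the axis in the middle of the opening, over the tongue with the pointer
- pot_1: full paint pot, 120 g: white body 56 mm across, 34 mm high; black lid 60 mm across, top at 40 mm; on the lid an upright grip fin 44 mm long, 12 mm thick, top at 60 mm, lying along the pot's x axis. A spout 10 mm wide under the lid points along the pot's -x, to 50 mm from its centre. Origin: centre of its underside. Stands on the table at the start; may be absent
- pot_2: full paint pot, 120 g: white body 56 mm across, 34 mm high; black lid 60 mm across, top at 40 mm; on the lid an upright grip fin 44 mm long, 12 mm thick, top at 60 mm, lying along the pot's x axis. A spout 10 mm wide under the lid points along the pot's -x, to 50 mm from its centre. Origin: centre of its underside. Like pot_1; may be absent
- pot_3: full paint pot, 120 g: white body 56 mm across, 34 mm high; black lid 60 mm across, top at 40 mm; on the lid an upright grip fin 44 mm long, 12 mm thick, top at 60 mm, lying along the pot's x axis. A spout 10 mm wide under the lid points along the pot's -x, to 50 mm from its centre. Origin: centre of its underside. Like pot_1; may be absent
- spent: the spent paint pot, 120 g: white body 56 mm across, 34 mm high; black lid 60 mm across, top at 40 mm; on the lid an upright grip fin 44 mm long, 12 mm thick, top at 60 mm, lying along the pot's x axis. A spout 10 mm wide under the lid points along the pot's -x, to 50 mm from its centre. Origin: centre of its underside. Same make as the full ones; it is the one that stands in bay_b of the palette at the start
- pot_1_spout (a point): tip of the spout of pot_1, 50 mm out from the pot's axis, 29 mm above its foot
- pot_2_spout (a point): tip of the spout of pot_2, 50 mm out from the pot's axis, 29 mm above its foot
- pot_3_spout (a point): tip of the spout of pot_3, 50 mm out from the pot's axis, 29 mm above its foot
- wash_tray: open steel wash tray, 150 (x) by 130 (y) mm outside, 40 mm high, walls and floor 4 mm thick, fixed. Origin: centre of its underside
- small_jar: small white jar with black lid, 52 mm across, 48 mm high. A bystander: leave it where it is. Origin: centre of its underside.
- tape: roll of tape lying flat, 60 mm across, 19 mm high. A bystander: leave it where it is. Origin: centre of its underside.
- jar_a: large grey paint jar with black lid, 84 mm across, 115 mm high. A bystander: leave it where it is. Origin: centre of its underside.
- jar_b: large black paint jar, 84 mm across, 115 mm high. A bystander: leave it where it is. Origin: centre of its underside.
- brush_cup: steel cup with brushes, 80 mm across, 226 mm high with the brushes. A bystander: leave it where it is. Origin: centre of its underside.
- tub: lidded white tub, 116 mm across, 70 mm high. A bystander: leave it where it is. Origin: centre of its underside.
- palette_knife: palette knife lying flat, 190 mm long. A bystander: leave it where it is. Origin: centre of its underside.
Things that resemble listed ones, but are neither listed nor needed, are in the scene too. What is shaped like the pot_1 but yellow is not meant.

How it is judged:
By the outcome, as a careful person would: the job done as asked, in the order asked, and still so for the second after the job is handed in, with the robot touching nothing.
Of pot_1, pot_2, pot_3 only 2 to 3 are there at a start; the rules pass over those that are not, and their reading is None.
At some moment in a run one of pot_1, pot_2, pot_3, spent may be knocked a few centimetres aside while the robot is not near it.
It also fails if it takes over 210 s, if anything falls off the work surface, if the arm or the gripper's body presses on something with over 40 N, if the wrist force passes 120 N, or if a joint passes its speed limit or range.

## Robot

A 7-joint arm with a two-finger parallel gripper is mounted at the origin on the work surface. World frame = base frame: x ahead of the robot, y to its left, z up, the work surface at z = 0. Lengths are in m, angles in rad, forces in N, time in s.
With the tool pointing down it reaches from about 0.4 to 0.85 m from the base axis. Payload 4.5 kg.
Tool frame: the origin (TCP) lies on the centre line of the jaws, within the pads' length; the fingertips stand 8 mm ahead of it and the grasp point (between the pads) lies 11 mm behind it; z points along the fingers, x is the direction in which the jaws open and shut, and the axes are right-handed (so a half turn about z gives the same grasp; the last joint's range is limited). The gripper opens to 88 mm and grips with 3 to 60 N. Pads are 18 mm wide; open, the fingers measure 123 mm over their backs; the gripper's body (75 mm by 187 mm) begins 45 mm behind the grasp point.
Start: joints at [-1.232, 0.689, -0.195, 1.565, 0.157, 0.902, -0.215], TCP at [0.188, 0.596, 0.247] pointing down, gripper open.
Joint ranges: [-3.01, 3.01], [-0.46, 2.08], [-1.47, 1.51], [0.13, 2.56], [-1, 4.14], [0.04, 2.09], [-2.66, 2.66]. Speed limits (rad/s): [2.57, 2.57, 3.14, 3.14, 3.14, 3.14, 3.14].

## Interface

Orientations are given as a unit quaternion [x, y, z, w].
In Python, from plant import r gives the robot as it stands.
- The arm moves only by the shell command python3 -m pendant 'ROWS' [FORCE]. ROWS is JSON, a list of rows, each a list of 3 entries, a list of its own where there are three numbers: the turn, a rotation vector about the tool's x, y, z in rad, then the shift along the tool's x, y, z in m, then the opening, from 0 (shut) to 1 (fully open). In form: [[[wx, wy, wz], [tx, ty, tz], claw], ...]. A call has 1 to 10 rows; each row is the pose to reach, as a shift and turn from the pose commanded when the call began, along the tool's axes at that moment; what a row does not reach only later rows make up. A row lasts 1/10 s, in which the tool goes at most 50 mm and 8.59 degrees, less where a joint would pass 70% of its speed; a pose out of reach is approached as far as the arm can. A call with a gripper value outside its range is refused whole. The fingers move at their own pace and stop on an object; FORCE is the grip in N (left out, the last holds). Time passes only in rows, so rows that repeat a pose let the fingers close. It gives the time, the measured TCP pose, the force and the opening at its end, in the units of the state.
- r.get_state(): the state, without advancing time (a new reading comes with each control period).
- r.snapshot(name): name is "scene" or "top" or "wrist"; returns a dict with "image" (420x560x3 uint8, red, green, blue), "mtx" (3x3 intrinsics, pixels), "R" (3x3) and "t" (3): a world point X has camera coordinates R X + t; the wrist camera has in their place "T_tool_cam" (4x4, takes a point from camera to tool coordinates, whose origin is the TCP and whose axes are the tool frame's). Camera axes: x right, y down, z forward; pixel columns grow to the right and rows downward; lengths in m; the calibration is good to about 2 mm. The wrist camera is an equidistant fisheye: a pixel r from the principal point sees the ray r / f radians off the axis. A picture is of the moment at which its call begins: read the wrist's pose just before it. There is no depth.
- r.finish_job(): hands the job in, once; it reports no verdict.
The state is a dict: "clock": time; "q": joint angles; "qd": joint speeds; "joint_torque": joint torques, N m; "tool_pos": TCP position; "eef_rot": TCP orientation; "contact_force": force on the tool from outside, world axes, zero at the start; "moment": the same for the moment, N m; "opening": opening from 0.0 (shut) to 1.0 (fully open).
Only numpy, scipy, OpenCV 4.12 (cv2) and the standard library are available. Lean on these libraries where they do the work, as an engineer would, in place of code of your own. Each camera call takes 0.05 s, during which the arm holds its last target. There are 200 camera calls.

## Working session

There is one attempt and no reset: what is moved stays moved. The work goes in short steps, Python scripts to look and compute and a shell command to move; the robot and the scene stay as the last step left them, time stands still between calls to the robot, and variables do not carry over. Pictures are saved under pics/ and viewed, about 12 in all and at most 16, crops included, and the job is handed in when it is done.

```bash
ls; mkdir -p pics; python3 - <<'E'
from plant import r
import cv2,numpy as np
s=r.get_state(); print(s)
for n in("scene","top"):
    d=r.snapshot(n); cv2.imwrite(f"pics/{n}0.png",cv2.cvtColor(d["image"],cv2.COLOR_RGB2BGR)); np.savez(f"{n}_cal.npz",K=d["mtx"],R=d["R"],t=d["t"]); print(n,d["mtx"],d["R"],d["t"])
E
```

```text
pics
{'clock': 0.0, 'q': array([-1.23218655,  0.68997176, -0.19452448,  1.56633225,  0.15730059,
        0.9024861 , -0.21510614]), 'qd': array([ 8.44591251e-05, -5.57207901e-04,  7.23481970e-07,  5.66230349e-04,
       -1.83080635e-04, -7.88405270e-04, -2.05141748e-05]), 'joint_torque': array([ 1.86569967e-03, -5.27577889e+01, -1.26641683e+00, -1.53423214e+01,
       -5.25848230e-02,  6.42004670e-03,  1.70761646e-04]), 'tool_pos': array([0.18742741, 0.59559678, 0.24592105]), 'eef_rot': array([ 8.06234867e-01,  5.91594899e-01, -6.89318354e-04,  5.82714001e-04]), 'contact_force': array([-0.30908436, -0.5830406 , -0.22912925]), 'moment': array([-0.01271537,  0.00154614,  0.01262523]), 'opening': 0.9964028256702528}
scene [[490.46603217   0.         268.42579889]
 [  0.         490.46603217 212.73749282]
 [  0.           0.           1.        ]] [[ 0.5545342   0.8320726  -0.01212448]
 [ 0.59596875 -0.40726733 -0.69206544]
 [-0.5807866   0.37654814 -0.72173293]] [-0.31989792 -0.19235921  2.01000428]
top [[407.33718357   0.         275.59718541]
 [  0.         407.33718357 209.05079763]
 [  0.           0.           1.        ]] [[-0.00830697 -0.99995149  0.00529336]
 [-0.99638102  0.00782927 -0.08463789]
 [ 0.08459234 -0.00597729 -0.99639772]] [0.05416088 0.48026656 1.20060939]
```

```bash
python3 -c "
import cv2
a=cv2.imread('pics/top0.png');cv2.imwrite('pics/top0b.png',cv2.resize(a,(800,600),interpolation=cv2.INTER_CUBIC))"
```

```text
(no output)
```

View pics/top0b.png

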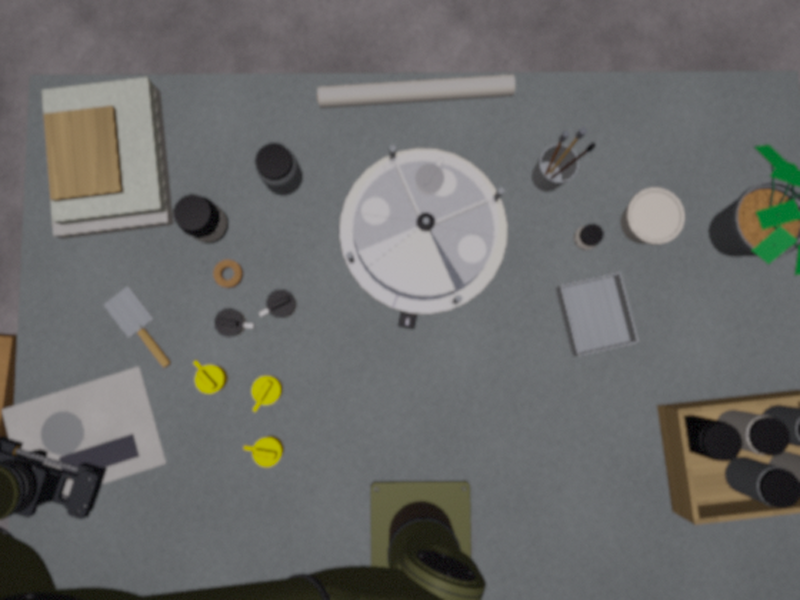

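View pics/scene0.png

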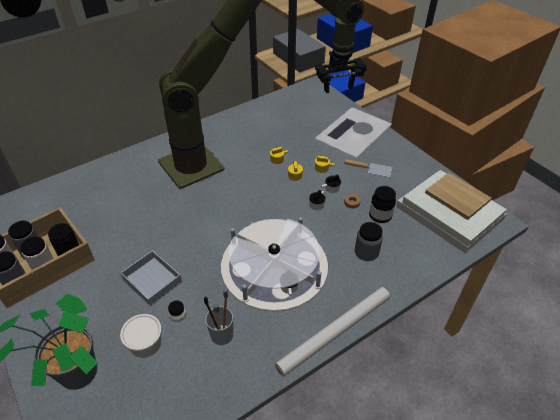

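Top view (800x600): two black-lidded pots with white spouts at (230,322) and (281,303); three yellow ones are decoys. The palette is at (425,222), its tongue at (408,320), and the spent pot's lid at (430,178) in the far bay. The wash tray is at (598,314). The scene view shows no third full pot. Next I'll enlarge both areas.

```bash
cat > h.py <<'E'
import numpy as np,cv2
from plant import r
def cal(n):
    c=np.load(f"{n}_cal.npz"); return c["K"],c["R"],c["t"]
def back(n,uv,z):
    K,R,t=cal(n); d=R.T@np.linalg.inv(K)@np.array([uv[0],uv[1],1.]); C=-R.T@t
    return (C+d*(z-C[2])/d[2])[:2]
def proj(n,X):
    K,R,t=cal(n); p=K@(R@np.array(X,float)+t); return p[:2]/p[2]
def toolrows(dest,yaw=None):
    """shift in tool axes to world dest; tool yaw = world angle of tool x axis"""
    from scipy.spatial.transform import Rotation as Ro
    s=r.get_state(); M=Ro.from_quat(s["eef_rot"]).as_matrix()
    print("pos",s["tool_pos"].round(4),"yaw",np.degrees(np.arctan2(M[1,0],M[0,0])).round(2),"op",round(s["opening"],3),"F",s["contact_force"].round(1),"t",round(s["clock"],2))
    return M.T@(np.array(dest)-s["tool_pos"])
E
python3 - <<'E'
from h import *
a=cv2.imread('pics/top0.png')
p=a[95:235,230:365]; q=a[180:335,125:215]
P=cv2.resize(p,None,fx=4,fy=4,interpolation=cv2.INTER_CUBIC)
cv2.imwrite('pics/pal.png',P)
Q=cv2.resize(a[180:255,130:220],None,fx=7,fy=7,interpolation=cv2.INTER_CUBIC); cv2.imwrite('pics/pots.png',Q)
K,R,t=cal("top");print(-R.T@t)
E
```

```text
[0.37741603 0.0575745  1.23664651]
```

View pics/pal.png

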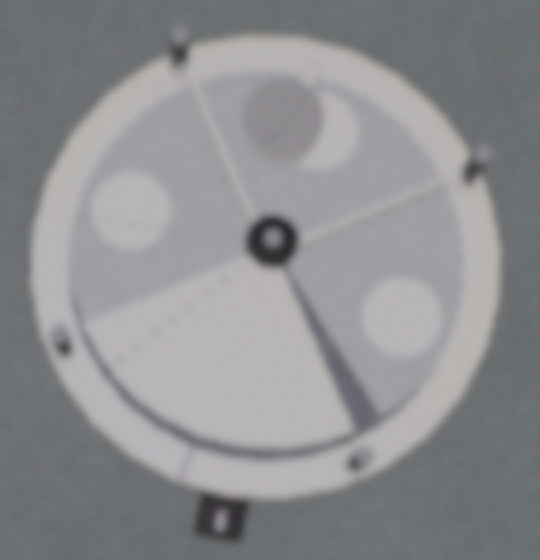

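View pics/pots.png

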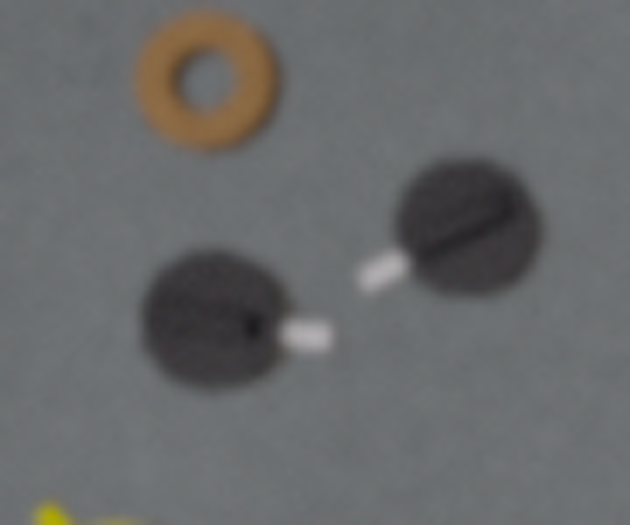

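Crops: palette knob (270,240), empty pads (131,210) and (402,316), mark (186,462), pointer (221,520), and spent lid (283,122) with its pad partly covered at (322,130). Pots: lids (213,322) and (469,228), spout ends (331,336) and (362,283). Both have black lids and white spouts, so they are the full pots.

```bash
python3 - <<'E'
from h import *
f=lambda x,y:(230+(x+.5)/4-.5, 95+(y+.5)/4-.5)
g=lambda x,y:(130+(x+.5)/7-.5, 180+(y+.5)/7-.5)
B=lambda uv,z:back("top",uv,z)
knob=B(f(271,240),.112); A=B(f(131,210),.022); C=B(f(402,316),.022)
# rim ellipse
a=cv2.imread('pics/top0.png'); 
pts=[(265,33),(30,262),(500,250),(275,498),(95,112),(440,100),(430,430),(85,430)]
P=np.array([B(f(*p),.022) for p in pts]); M=np.c_[2*P,np.ones(len(P))]; s=np.linalg.lstsq(M,(P**2).sum(1),rcond=None)[0]; c=s[:2]; print("rim c",c,"r",np.sqrt(s[2]+c@c))
print("knob",knob,"pads mid",(A+C)/2, np.linalg.norm(A-C)/2)
for n,p,z in (("mark",(186,462),.022),("pointer",(221,520),.010),("padA",(131,210),.022),("padC",(402,316),.022),("spent",(283,122),.062)):
    v=B(f(*p),z)-c; print(n,B(f(*p),z),np.linalg.norm(v),np.degrees(np.arctan2(v[1],v[0])))
for p,sp in (((217,320),(331,336)),((469,228),(362,283))):
    l=B(g(*p),.040); s_=B(g(*sp),.029); v=s_-l; print("pot",l,"spout",s_,np.linalg.norm(v),np.degrees(np.arctan2(v[1],v[0])))
w=[B((x*.7,y*.7),.04) for x,y in ((558,288),(620,273),(637,343),(577,355))]; print("tray",np.mean(w,0),w)
for n,p,z in (("tape",(228,274),.019),("jarb",(277,160),.115),("jara",(197,213),.115),("sjar",(591,236),.048),("cup",(557,163),.1),("tub",(655,215),.07)): print(n,B((p[0]*.7,p[1]*.7),z))
d=r.snapshot("wrist"); print(d["mtx"],d["T_tool_cam"])
E
```

```text
rim c [ 0.62712618 -0.01269432] r 0.17915032105246118
knob [ 0.62554744 -0.01149885] pads mid [ 0.6278745  -0.01315756] 0.11003163798102392
mark [0.47729936 0.04873553] 0.16193116659692514 157.70609028677146
pointer [0.43424642 0.02265501] 0.1960922668164794 169.61457792885543
padA [0.66923881 0.08880299] 0.10988711655289254 67.46576732277963
padC [ 0.5865102  -0.11511812] 0.11018300000691554 -111.63071712265918
spent [ 0.72475125 -0.02454463] 0.09834167255361086 -6.921043831863605
pot [0.43385758 0.38827478] spout [0.42721926 0.34307317] 0.04568646168533202 -98.35474737421941
pot [0.47170317 0.28307382] spout [0.44955972 0.3302328 ] 0.05209895850064333 115.15235361583109
tray [ 0.4427207  -0.37073992] [array([ 0.49845015, -0.28988922]), array([ 0.52874235, -0.41979594]), array([ 0.38359917, -0.44882128]), array([ 0.36009114, -0.32445324])]
tape [0.53557921 0.39856081]
jarb [0.74887451 0.2787509 ]
jara [0.6437322  0.43409601]
sjar [ 0.60542426 -0.35956107]
cup [ 0.74401064 -0.27857483]
tub [ 0.64367234 -0.48436834]
[[325.1922621    0.         282.82628928]
 [  0.         325.1922621  205.16043895]
 [  0.           0.           1.        ]] [[ 9.99997997e-01 -1.12174295e-03 -1.65783615e-03 -8.60382242e-04]
 [ 1.54527011e-03  9.59070882e-01  2.83161888e-01 -7.34475158e-02]
 [ 1.27234752e-03 -2.83163883e-01  9.59070694e-01 -1.39261005e-01]
 [ 0.00000000e+00  0.00000000e+00  0.00000000e+00  1.00000000e+00]]
```

```bash
cat >> h.py <<'E'
from scipy.spatial.transform import Rotation as Ro
CX,CY=.6273,-.0126
def plan(*W):
    """W: (x,y,z,yaw_deg) tool-down world waypoints -> turn & shift from the present pose"""
    s=r.get_state(); M=Ro.from_quat(s["eef_rot"]).as_matrix()
    y0=np.degrees(np.arctan2(M[1,0],M[0,0]))
    print("pos",s["tool_pos"].round(4),"yaw",y0.round(2),"op",round(s["opening"],3),"F",s["contact_force"].round(1),"t",round(s["clock"],2))
    for x,y,z,a in W:
        c,q=np.cos(np.radians(a)),np.sin(np.radians(a))
        D=np.array([[c,q,0],[q,-c,0],[0,0,-1]]); v=Ro.from_matrix(M.T@D).as_rotvec()
        if abs(a-y0)>180: print("yaw>180!")
        print(np.round(v,3).tolist(),np.round(M.T@(np.array([x,y,z])-s["tool_pos"]),4).tolist())
def arc(a0,a1,n,z,rad=.165,off=90):
    return [(CX+rad*np.cos(np.radians(a)),CY+rad*np.sin(np.radians(a)),z,a+off) for a in np.linspace(a0,a1,n+1)[1:]]
E
python3 -c "
from h import *
plan((.45,.2,.2,90),(.4752,-.0765,.16,112.8))"
```

```text
pos [0.1874 0.5957 0.2461] yaw 72.54 op 1.001 F [ 0.2 -1.1 -0.8] t 0.15
[-0.0, 0.001, -0.305] [-0.2987, 0.3692, 0.0466]
[-0.0, 0.001, -0.703] [-0.5548, 0.4762, 0.0869]
```

```bash
T1='[[0,0,-0.305],[-0.299,0.369,0.047],0.4]'; python3 -m pendant '[[[0,0,-0.1],[-0.03,0.037,0],0.4],[[0,0,-0.305],[-0.299,0.369,0.047],0.4],[[0,0,-0.305],[-0.299,0.369,0.047],0.4],[[0,0,-0.305],[-0.299,0.369,0.047],0.4],[[0,0,-0.305],[-0.299,0.369,0.047],0.4],[[0,0,-0.305],[-0.299,0.369,0.047],0.4],[[0,0,-0.305],[-0.299,0.369,0.047],0.4],[[0,0,-0.305],[-0.299,0.369,0.047],0.4],[[0,0,-0.305],[-0.299,0.369,0.047],0.4],[[0,0,-0.305],[-0.299,0.369,0.047],0.4]]' 10
python3 -c "
from h import *
plan((.4752,-.0765,.16,112.8))"
```

```text
clock: 1.15
tool_pos: [0.4515, 0.1957, 0.1991]
eef_rot: [0.709, 0.705, -0.001, 0.001]
contact_force: [1.3, 0.0, 0.5]
opening: 0.404
pos [0.4515 0.1957 0.1991] yaw 89.73 op 0.404 F [1.3 0.  0.5] t 1.15
[-0.001, 0.002, -0.403] [-0.272, 0.025, 0.0398]
```

```bash
python3 -m pendant '[[[0,0,-0.2],[-0.05,0.005,0],0.4],[[0,0,-0.403],[-0.272,0.025,0.04],0.4],[[0,0,-0.403],[-0.272,0.025,0.04],0.4],[[0,0,-0.403],[-0.272,0.025,0.04],0.4],[[0,0,-0.403],[-0.272,0.025,0.04],0.4],[[0,0,-0.403],[-0.272,0.025,0.04],0.4],[[0,0,-0.403],[-0.272,0.025,0.04],0.4],[[0,0,-0.403],[-0.272,0.025,0.04],0.4],[[0,0,-0.403],[-0.272,0.025,0.04],0.4]]'
cat >> h.py <<'E'
def wrist(name):
    s=r.get_state(); d=r.snapshot("wrist"); M=np.eye(4); M[:3,:3]=Ro.from_quat(s["eef_rot"]).as_matrix(); M[:3,3]=s["tool_pos"]
    cv2.imwrite(f"pics/{name}.png",cv2.cvtColor(d["image"],cv2.COLOR_RGB2BGR)); np.savez(f"{name}_w.npz",K=d["mtx"],T=M@d["T_tool_cam"])
def wback(name,uv,z):
    c=np.load(f"{name}_w.npz"); K,T=c["K"],c["T"]; x=(uv[0]-K[0,2])/K[0,0]; y=(uv[1]-K[1,2])/K[1,1]; th=np.hypot(x,y)
    d=T[:3,:3]@np.array([np.sin(th)*x/th,np.sin(th)*y/th,np.cos(th)]); C=T[:3,3]
    return (C+d*(z-C[2])/d[2])[:2]
def wproj(name,X):
    c=np.load(f"{name}_w.npz"); K,T=c["K"],c["T"]; p=T[:3,:3].T@(np.array(X,float)-T[:3,3]); th=np.arctan2(np.hypot(p[0],p[1]),p[2]); u=p[:2]/np.hypot(p[0],p[1])*th
    return K[0,0]*u+K[:2,2]
E
python3 -c "
from h import *
wrist('w1'); plan((.4752,-.0765,.08,112.8)); print(wproj('w1',(.4752,-.0765,.094)))"
```

```text
clock: 2.05
tool_pos: [0.4751, -0.07, 0.16]
eef_rot: [0.55, 0.835, 0.001, -0.0]
contact_force: [-0.2, 0.5, -0.1]
opening: 0.402
pos [ 0.4752 -0.0698  0.16  ] yaw 113.28 op 0.404 F [-0.4 -0.1 -0.6] t 2.1
[0.001, -0.001, 0.008] [-0.0062, -0.0027, 0.08]
[274.73806395 220.82834478]
```

View pics/w1.png

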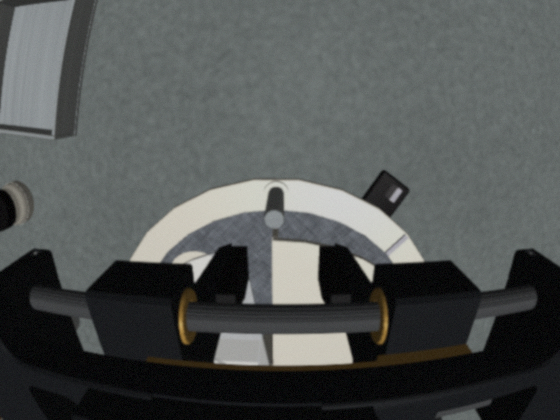

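The post top is at (275,219), against a predicted (274.7,220.8), so the calibration agrees. I'll descend and grip it lightly.

```bash
python3 -m pendant '[[[0,0,0],[-0.006,-0.003,0.02],0.4],[[0,0,0.008],[-0.006,-0.003,0.04],0.4],[[0,0,0.008],[-0.006,-0.003,0.06],0.4],[[0,0,0.008],[-0.006,-0.003,0.08],0.4],[[0,0,0.008],[-0.006,-0.003,0.08],0.4],[[0,0,0.008],[-0.006,-0.003,0.08],0.1],[[0,0,0.008],[-0.006,-0.003,0.08],0.1],[[0,0,0.008],[-0.006,-0.003,0.08],0.1]]' 5
python3 -c "
from h import *
for n,p,z,rr in (('mark',(398,243),.022,.17),('ptr',(397,195),.010,.2)):
  v=wback('w1',p,z)-np.array([CX,CY]); print(n,np.hypot(*v),np.degrees(np.arctan2(v[1],v[0])))
plan(*arc(202.8,202.8-38,10,.08))"
```

```text
clock: 2.9
tool_pos: [0.475, -0.0779, 0.0806]
eef_rot: [0.554, 0.832, 0.001, 0.001]
contact_force: [1.4, -1.0, 2.3]
opening: 0.159
mark 0.16567049621209926 157.81307211689625
ptr 0.19853237578869173 167.44931829315675
pos [ 0.475  -0.0779  0.0806] yaw 112.67 op 0.159 F [ 1.4 -1.   2.3] t 2.9
[-0.0, 0.003, -3.078] [0.0122, 0.001, 0.0006]
[0.0, 0.003, -3.011] [0.023, 0.0021, 0.0006]
[0.0, 0.003, -2.945] [0.0338, 0.0038, 0.0006]
[0.0, 0.003, -2.879] [0.0445, 0.0063, 0.0007]
[0.0, 0.003, -2.812] [0.055, 0.0095, 0.0007]
[0.0, 0.003, -2.746] [0.0652, 0.0134, 0.0007]
[0.0, 0.003, -2.68] [0.0751, 0.018, 0.0007]
[0.001, 0.003, -2.613] [0.0848, 0.0232, 0.0007]
[0.001, 0.002, -2.547] [0.094, 0.029, 0.0007]
[0.001, 0.002, -2.481] [0.1029, 0.0354, 0.0007]
```

Arc in the tool frame: x = R sin d, y = R(1−cos d), turn +d.

```bash
python3 -m pendant '[[[0,0,0.035],[0.0058,0.0001,0],0.1],[[0,0,0.105],[0.0172,0.0009,0],0.1],[[0,0,0.175],[0.0287,0.0025,0],0.1],[[0,0,0.244],[0.0399,0.0049,0],0.1],[[0,0,0.314],[0.051,0.0081,0],0.1],[[0,0,0.384],[0.0618,0.012,0],0.1],[[0,0,0.454],[0.0723,0.0167,0],0.1],[[0,0,0.524],[0.0825,0.0221,0],0.1],[[0,0,0.593],[0.0923,0.0282,0],0.1],[[0,0,0.663],[0.1016,0.035,0],0.1]]'
python3 -c "
from h import *
s=r.get_state()['tool_pos'];v=s[:2]-[CX,CY];print(np.hypot(*v),np.degrees(np.arctan2(v[1],v[0])))
plan(*arc(164.8,164.8-38,10,.08,off=-90))"
```

```text
clock: 3.9
tool_pos: [0.4667, 0.028, 0.0806]
eef_rot: [0.796, 0.605, -0.001, 0.0]
contact_force: [-1.8, -2.4, 4.0]
opening: 0.156
0.1656546599530026 165.8057244485699
pos [0.4667 0.028  0.0806] yaw 74.42 op 0.156 F [-1.8 -2.4  4. ] t 3.9
[-0.001, 0.002, 0.06] [0.0139, 0.0009, 0.0006]
[-0.001, 0.002, 0.126] [0.0247, 0.0019, 0.0005]
[-0.001, 0.002, 0.192] [0.0355, 0.0036, 0.0005]
[-0.001, 0.002, 0.259] [0.0462, 0.0061, 0.0005]
[-0.001, 0.002, 0.325] [0.0567, 0.0092, 0.0005]
[-0.001, 0.002, 0.391] [0.0669, 0.0131, 0.0005]
[-0.001, 0.002, 0.458] [0.0769, 0.0176, 0.0004]
[-0.0, 0.002, 0.524] [0.0866, 0.0227, 0.0004]
[-0.0, 0.002, 0.59] [0.0958, 0.0285, 0.0004]
[-0.0, 0.002, 0.657] [0.1047, 0.0349, 0.0004]
```

Works well. Repeating it three more times, since the same relative arc applies.

```bash
python3 -m pendant '[[[0,0,0.06],[0.0115,0.0005,0],0.1],[[0,0,0.126],[0.0225,0.0015,0],0.1],[[0,0,0.192],[0.0335,0.0034,0],0.1],[[0,0,0.259],[0.0445,0.0059,0],0.1],[[0,0,0.325],[0.0552,0.009,0],0.1],[[0,0,0.391],[0.0655,0.013,0],0.1],[[0,0,0.458],[0.076,0.0175,0],0.1],[[0,0,0.524],[0.086,0.0227,0],0.1],[[0,0,0.59],[0.0955,0.0285,0],0.1],[[0,0,0.657],[0.1047,0.0349,0],0.1]]'
python3 -c "
from h import *
s=r.get_state()['tool_pos'];v=s[:2]-[CX,CY];print(np.hypot(*v),np.degrees(np.arctan2(v[1],v[0])))
plan(*arc(126.8,126.8-38,10,.08,off=-90)[::3])"
```

```text
clock: 4.9
tool_pos: [0.5281, 0.1202, 0.0806]
eef_rot: [0.949, 0.316, -0.001, -0.0]
contact_force: [-1.4, -2.6, 4.5]
opening: 0.161
0.16573334778329163 126.77305903455509
pos [0.5281 0.1202 0.0806] yaw 36.82 op 0.161 F [-1.4 -2.6  4.5] t 4.9
[-0.001, 0.002, 0.067] [0.0109, 0.0011, 0.0006]
[-0.001, 0.002, 0.266] [0.0432, 0.0065, 0.0005]
[-0.001, 0.002, 0.465] [0.0738, 0.0182, 0.0004]
[-0.0, 0.002, 0.664] [0.1015, 0.0357, 0.0003]
```

```bash
python3 -m pendant '[[[0,0,0.067],[0.0109,0.0006,0],0.1],[[0,0,0.133],[0.0218,0.0017,0],0.1],[[0,0,0.2],[0.0326,0.0036,0],0.1],[[0,0,0.266],[0.0432,0.0062,0],0.1],[[0,0,0.332],[0.0535,0.0095,0],0.1],[[0,0,0.398],[0.0638,0.0135,0],0.1],[[0,0,0.465],[0.0738,0.018,0],0.1],[[0,0,0.531],[0.0835,0.0232,0],0.1],[[0,0,0.597],[0.093,0.029,0],0.1],[[0,0,0.664],[0.1015,0.0357,0],0.1]]'
python3 -m pendant '[[[0,0,0.067],[0.0109,0.0006,0],0.1],[[0,0,0.133],[0.0218,0.0017,0],0.1],[[0,0,0.2],[0.0326,0.0036,0],0.1],[[0,0,0.266],[0.0432,0.0062,0],0.1],[[0,0,0.332],[0.0535,0.0095,0],0.1],[[0,0,0.398],[0.0638,0.0135,0],0.1],[[0,0,0.465],[0.0738,0.018,0],0.1],[[0,0,0.531],[0.0835,0.0232,0],0.1],[[0,0,0.597],[0.093,0.029,0],0.1],[[0,0,0.664],[0.1015,0.0357,0],0.1]]'
python3 -c "
from h import *
s=r.get_state()['tool_pos'];v=s[:2]-[CX,CY];print(np.hypot(*v),np.degrees(np.arctan2(v[1],v[0])))
plan(*arc(50.8,34.4,5,.08,off=-90))"
```

```text
clock: 5.9
tool_pos: [0.6308, 0.1529, 0.0807]
eef_rot: [1.0, -0.011, -0.001, -0.0]
contact_force: [-2.3, -1.0, 3.4]
opening: 0.159
clock: 6.9
tool_pos: [0.7316, 0.1158, 0.0807]
eef_rot: [0.942, -0.336, -0.002, -0.001]
contact_force: [-4.1, -0.3, 4.0]
opening: 0.153
0.16546334299077545 50.91750830884214
pos [0.7316 0.1158 0.0807] yaw -39.24 op 0.153 F [-4.1 -0.3  4. ] t 6.9
[0.0, 0.003, 0.056] [0.0098, 0.0007, 0.0007]
[0.0, 0.003, 0.114] [0.0192, 0.0015, 0.0006]
[0.0, 0.003, 0.171] [0.0285, 0.0029, 0.0006]
[0.0, 0.003, 0.228] [0.0378, 0.0047, 0.0006]
[0.0, 0.003, 0.285] [0.0469, 0.0071, 0.0005]
```

```bash
python3 -m pendant '[[[0,0,0.056],[0.0098,0.0004,0],0.1],[[0,0,0.114],[0.0192,0.0013,0],0.1],[[0,0,0.171],[0.0285,0.0027,0],0.1],[[0,0,0.228],[0.0378,0.0046,0],0.1],[[0,0,0.285],[0.0469,0.0071,0],0.1],[[0,0,0.285],[0.0469,0.0071,0],0.1],[[0,0,0.285],[0.0469,0.0071,0],0.5],[[0,0,0.285],[0.0469,0.0071,0],0.5],[[0,0,0.285],[0.0469,0.0071,-0.04],0.5],[[0,0,0.285],[0.0469,0.0071,-0.1],0.5]]'
python3 -c "
from h import *
plan((.519,.007,.22,-100))"
```

```text
clock: 7.9
tool_pos: [0.7619, 0.0817, 0.1672]
eef_rot: [0.886, -0.464, -0.003, 0.001]
contact_force: [1.2, 0.7, 0.6]
opening: 0.488
pos [0.7619 0.0817 0.1672] yaw -55.33 op 0.488 F [1.2 0.7 0.6] t 7.9
[0.007, 0.002, 0.78] [-0.0769, 0.2425, -0.0511]
```

```bash
python3 -m pendant '[[[0,0,0.1],[-0.008,0.024,-0.03],0.5],[[0,0,0.78],[-0.077,0.2425,-0.051],0.5],[[0,0,0.78],[-0.077,0.2425,-0.051],0.5],[[0,0,0.78],[-0.077,0.2425,-0.051],0.5],[[0,0,0.78],[-0.077,0.2425,-0.051],0.5],[[0,0,0.78],[-0.077,0.2425,-0.051],0.5],[[0,0,0.78],[-0.077,0.2425,-0.051],0.5],[[0,0,0.78],[-0.077,0.2425,-0.051],0.5]]'
python3 - <<'E'
from h import *
wrist('w2')
d=r.snapshot("top"); I=cv2.cvtColor(d["image"],cv2.COLOR_RGB2BGR); cv2.imwrite("pics/top2.png",I)
a=cv2.imread('pics/w2.png')
h=cv2.resize(I[95:255,130:365],(616,420),interpolation=cv2.INTER_CUBIC)[:, :]
cv2.imwrite('pics/c2.png',cv2.resize(np.hstack([a[:, :],h]),(800,286)) )
cv2.imwrite('pics/w2b.png',cv2.resize(a[60:360,80:480],(800,600),interpolation=cv2.INTER_CUBIC))
plan((.519,.007,.22,-100))
E
```

```text
clock: 8.7
tool_pos: [0.5213, 0.0071, 0.2211]
eef_rot: [-0.643, 0.766, 0.0, 0.001]
contact_force: [-0.1, 0.7, 0.8]
opening: 0.503
pos [0.5225 0.0072 0.2207] yaw -99.91 op 0.498 F [ 0.2  0.3 -0.2] t 8.8
[-0.001, 0.001, 0.002] [0.0008, 0.0034, 0.0007]
```

View pics/w2b.png

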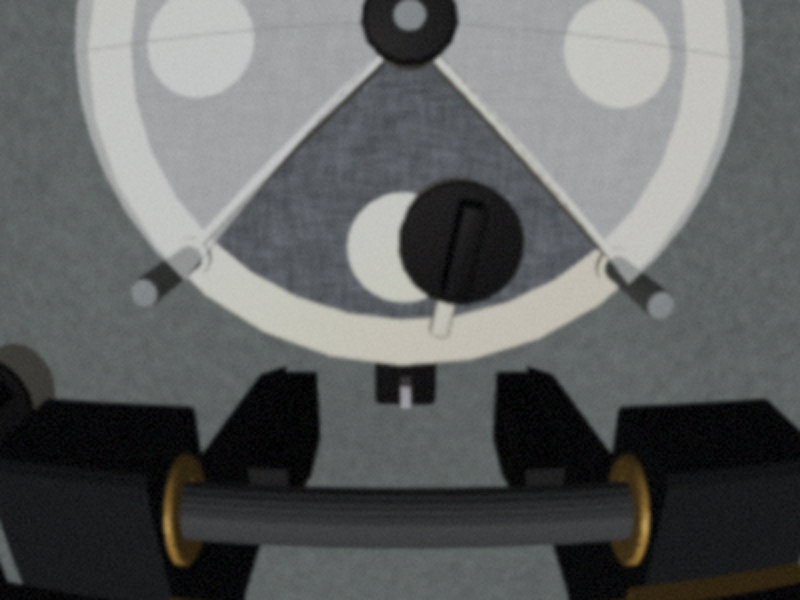

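Wrist view over the opening (2x crop): bay_b is centred at the pointer (405,397). Pad at (403,247); spent lid (461,241), shifted sideways, fin from (470,205) to (450,292), spout tip (440,335). Post tops at (145,292) and (660,305).

```bash
python3 - <<'E'
from h import *
f=lambda x,y:(80+(x+.5)/2-.5,60+(y+.5)/2-.5)
c=np.array([CX,CY])
def P(n,p,z):
    X=wback('w2',f(*p),z);v=X-c;print(n,X.round(4),"r",np.hypot(*v).round(4),"ang",np.degrees(np.arctan2(v[1],v[0])).round(2));return X
P("knob",(410,14),.112);p1=P("postL",(145,292),.094);p2=P("postR",(660,305),.094);P("pad",(403,247),.022);P("ptr",(405,397),.01)
lc=P("lid",(461,241),.062);s=P("spout",(440,337),.051)
a=P("finin",(472,205),.082);b=P("finout",(449,296),.064)
v=s-lc;print("spout dir",np.hypot(*v),np.degrees(np.arctan2(v[1],v[0])))
m=(p1+p2)/2-c;print("bay dir",np.degrees(np.arctan2(m[1],m[0])), np.hypot(*(p1-p2)))
E
```

```text
knob [ 0.6264 -0.0139] r 0.0016 ang -125.97
postL [0.5352 0.1236] r 0.1644 ang 124.08
postR [ 0.4884 -0.1048] r 0.1667 ang -146.43
pad [0.5184 0.0084] r 0.1109 ang 169.07
ptr [0.4259 0.0238] r 0.2047 ang 169.75
lid [ 0.5253 -0.0207] r 0.1023 ang -175.47
spout [ 0.4755 -0.0031] r 0.1521 ang 176.43
finin [ 0.5448 -0.0269] r 0.0837 ang -170.14
finout [ 0.5003 -0.0108] r 0.127 ang 179.2
spout dir 0.052788674471379665 160.5886675422695
bay dir 169.2249412912163 0.23311355046726268
```

```bash
python3 -c "
from h import *
plan((.525,-.0203,.12,-109.6),(.525,-.0203,.073,-109.6))"
```

```text
pos [0.5225 0.0072 0.2207] yaw -99.91 op 0.498 F [ 0.2  0.3 -0.2] t 8.8
[-0.001, 0.001, 0.169] [0.0268, -0.0071, 0.1007]
[-0.001, 0.001, 0.169] [0.0268, -0.007, 0.1477]
```

```bash
python3 -m pendant '[[[0,0,0.1],[0.013,-0.004,0.03],0.32],[[0,0,0.169],[0.0268,-0.007,0.07],0.32],[[0,0,0.169],[0.0268,-0.007,0.1],0.32],[[0,0,0.169],[0.0268,-0.007,0.12],0.32],[[0,0,0.169],[0.0268,-0.007,0.14],0.32],[[0,0,0.169],[0.0268,-0.007,0.1475],0.32],[[0,0,0.169],[0.0268,-0.007,0.1475],0.32],[[0,0,0.169],[0.0268,-0.007,0.1475],0.05],[[0,0,0.169],[0.0268,-0.007,0.1475],0.05],[[0,0,0.169],[0.0268,-0.007,0.1475],0.05]]' 20
python3 -c "
from h import *
plan((.525,-.0203,.18,-109.6))"
```

```text
clock: 9.8
tool_pos: [0.5237, -0.0211, 0.0739]
eef_rot: [-0.575, 0.818, -0.0, 0.001]
contact_force: [-0.2, -0.7, -1.7]
opening: 0.133
pos [ 0.5237 -0.0211  0.0739] yaw -109.74 op 0.133 F [-0.2 -0.7 -1.7] t 9.8
[-0.001, 0.001, -0.003] [-0.0013, -0.0011, -0.1061]
```

```bash
python3 -m pendant '[[[0,0,0],[0,0,-0.02],0.05],[[0,0,0],[0,0,-0.05],0.05],[[0,0,0],[0,0,-0.08],0.05],[[0,0,0],[0,0,-0.106],0.05],[[0,0,0],[0,0,-0.106],0.05]]' 20
python3 -c "
from h import *
plan((.4427,-.3707,.18,-76))"
```

```text
clock: 10.3
tool_pos: [0.525, -0.0219, 0.1823]
eef_rot: [-0.575, 0.818, -0.002, 0.002]
contact_force: [-0.8, -0.0, -0.9]
opening: 0.132
pos [ 0.525  -0.0219  0.1823] yaw -109.78 op 0.132 F [-0.8 -0.  -0.9] t 10.3
[-0.007, -0.001, -0.59] [0.356, -0.0405, 0.0021]
```

```bash
python3 -m pendant '[[[0,0,-0.06],[0.015,0,0],0.05],[[0,0,-0.12],[0.05,-0.004,0],0.05],[[0,0,-0.2],[0.09,-0.01,0],0.05],[[0,0,-0.3],[0.13,-0.015,0],0.05],[[0,0,-0.4],[0.18,-0.02,0],0.05],[[0,0,-0.5],[0.23,-0.026,0],0.05],[[0,0,-0.59],[0.28,-0.032,0],0.05],[[0,0,-0.59],[0.32,-0.037,0],0.05],[[0,0,-0.59],[0.356,-0.0405,0],0.05],[[0,0,-0.59],[0.356,-0.0405,0],0.05]]'
python3 - <<'E'
from h import *
wrist('w3')
plan((.4427,-.3707,.057,-76))
a=cv2.imread('pics/w3.png')
for x in (-.075,.075):
  for y in (-.065,.065):
    q=np.radians(13.5);X=(.4427+x*np.cos(q)-y*np.sin(q),-.3707+x*np.sin(q)+y*np.cos(q),.04); cv2.circle(a,tuple(int(v) for v in wproj('w3',X)),3,(0,0,255),-1)
cv2.imwrite('pics/w3b.png',a)
E
```

```text
clock: 11.3
tool_pos: [0.4374, -0.3766, 0.179]
eef_rot: [0.785, -0.619, 0.001, 0.002]
contact_force: [0.5, 0.2, 0.1]
opening: 0.133
pos [ 0.4388 -0.3728  0.1785] yaw -76.28 op 0.134 F [ 0.4  0.4 -1.1] t 11.35
[0.001, -0.001, -0.005] [-0.0012, -0.0044, 0.1215]
```

View pics/w3b.png

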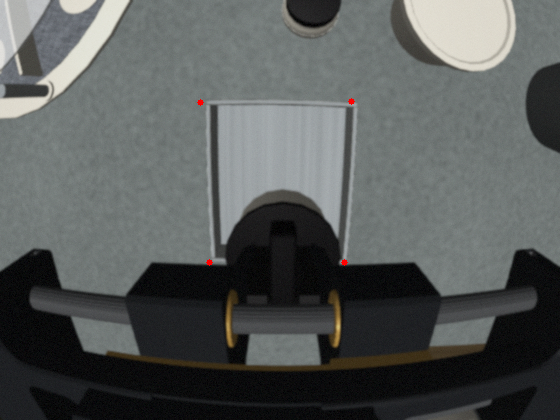

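The overlay matches the wash tray, corners (208,102) to (350,262), to within about 4 mm. Lowering now.

```bash
python3 -m pendant '[[[0,0,0],[0.002,-0.004,0.03],0.05],[[0,0,0],[0.002,-0.004,0.07],0.05],[[0,0,0],[0.002,-0.004,0.1],0.05],[[0,0,0],[0.002,-0.004,0.115],0.05],[[0,0,0],[0.002,-0.004,0.1215],0.05],[[0,0,0],[0.002,-0.004,0.1225],0.05],[[0,0,0],[0.002,-0.004,0.1225],0.05],[[0,0,0],[0.002,-0.004,0.1225],0.35],[[0,0,0],[0.002,-0.004,0.1225],0.35],[[0,0,0],[0.002,-0.004,0.1],0.35]]'
python3 -m pendant '[[[0,0,0],[0,0,-0.05],0.35],[[0,0,0],[0,0,-0.1],0.35],[[0,0,0],[0,0,-0.12],0.35]]'
python3 - <<'E'
from h import *
d=r.snapshot("top"); I=cv2.cvtColor(d["image"],cv2.COLOR_RGB2BGR); cv2.imwrite("pics/top3.png",I)
A=cv2.resize(I[180:255,130:220],(450,375),interpolation=cv2.INTER_CUBIC); B=cv2.resize(I[185:255,385:455],(350,350),interpolation=cv2.INTER_CUBIC)
B=cv2.copyMakeBorder(B,0,25,0,0,cv2.BORDER_CONSTANT); cv2.imwrite('pics/c3.png',np.hstack([A,B]))
plan((.4717,.283,.2,25))
E
```

```text
clock: 12.35
tool_pos: [0.4444, -0.37, 0.0782]
eef_rot: [0.788, -0.615, -0.002, -0.0]
contact_force: [-0.2, 1.1, -0.4]
opening: 0.346
clock: 12.65
tool_pos: [0.4465, -0.3731, 0.2044]
eef_rot: [0.788, -0.616, 0.004, 0.0]
contact_force: [-0.4, -0.4, 0.3]
opening: 0.347
pos [ 0.4472 -0.3737  0.2058] yaw -76.01 op 0.352 F [-1.3 -0.3  1.7] t 12.7
[0.003, -0.012, -1.763] [-0.6313, -0.1825, 0.0015]
```

View pics/c3.png

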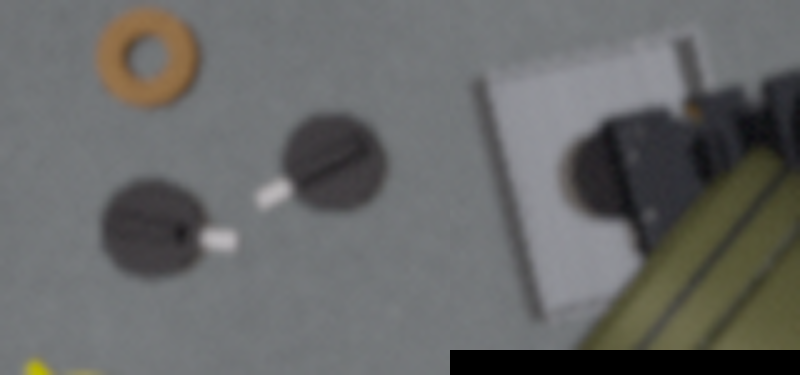

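The spent pot stands in the wash tray and the full pots have not moved. Heading to pot B at (0.472,0.283).

```bash
python3 -m pendant '[[[0,0,-0.05],[-0.02,-0.006,0],0.35],[[0,0,-0.15],[-0.06,-0.018,0],0.35],[[0,0,-1],[-0.4,-0.116,0],0.35],[[0,0,-1],[-0.4,-0.116,0],0.35],[[0,0,-1],[-0.4,-0.116,0],0.35],[[0,0,-1],[-0.4,-0.116,0],0.35],[[0,0,-1],[-0.4,-0.116,0],0.35],[[0,0,-1],[-0.4,-0.116,0],0.35],[[0,0,-1],[-0.4,-0.116,0],0.35],[[0,0,-1],[-0.4,-0.116,0],0.35]]'
python3 -c "
from h import *
plan((.4717,.283,.2,25))"
```

```text
clock: 13.7
tool_pos: [0.4607, 0.0533, 0.1991]
eef_rot: [0.988, -0.156, -0.0, -0.002]
contact_force: [-0.1, -0.0, 0.1]
opening: 0.351
pos [0.4607 0.0533 0.1991] yaw -17.95 op 0.351 F [-0.1 -0.   0.1] t 13.7
[-0.005, -0.001, -0.75] [-0.0604, -0.2219, 0.0001]
```

```bash
python3 -m pendant '[[[0,0,-0.1],[-0.012,-0.044,0],0.35],[[0,0,-0.75],[-0.06,-0.222,0],0.35],[[0,0,-0.75],[-0.06,-0.222,0],0.35],[[0,0,-0.75],[-0.06,-0.222,0],0.35],[[0,0,-0.75],[-0.06,-0.222,0],0.35],[[0,0,-0.75],[-0.06,-0.222,0],0.35],[[0,0,-0.75],[-0.06,-0.222,0],0.35],[[0,0,-0.75],[-0.06,-0.222,0],0.35]]'
python3 - <<'E'
from h import *
wrist('w4')
plan((.4717,.283,.2,25))
a=cv2.imread('pics/w4.png')
cv2.imwrite('pics/w4b.png',cv2.resize(a[60:360,80:480],(800,600),interpolation=cv2.INTER_CUBIC))
E
```

```text
clock: 14.5
tool_pos: [0.4754, 0.273, 0.1993]
eef_rot: [0.978, 0.209, -0.0, 0.001]
contact_force: [0.1, -0.6, -0.3]
opening: 0.353
pos [0.4754 0.2729 0.1993] yaw 24.08 op 0.353 F [-0.1 -0.6 -0.3] t 14.55
[0.001, 0.0, -0.016] [0.0008, -0.0107, -0.0007]
```

View pics/w4b.png

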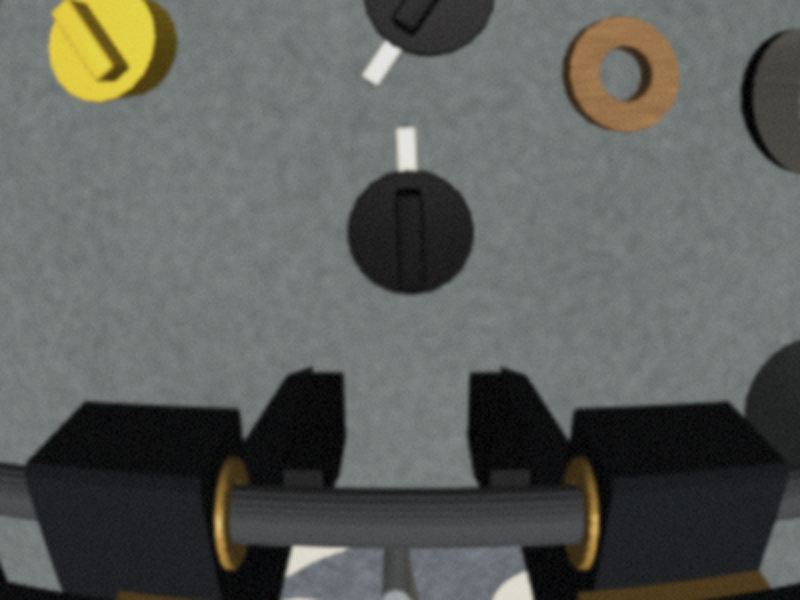

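Pot B: lid (411,231), spout tip (405,128), fin vertical, pot A beyond it at the top.

```bash
python3 - <<'E'
from h import *
f=lambda x,y:(80+(x+.5)/2-.5,60+(y+.5)/2-.5)
l=wback('w4',f(411,231),.04);s=wback('w4',f(405,127),.029);v=s-l;print(l,np.hypot(*v),np.degrees(np.arctan2(v[1],v[0])))
b=wback('w4',f(411,291),.042);a=wback('w4',f(409,190),.06);v=a-b;print(a,b,np.hypot(*v),np.degrees(np.arctan2(v[1],v[0])))
plan((l[0],l[1],.0515,25.5),(l[0],l[1],.09,25.5))
E
```

```text
[0.47083312 0.28548503] 0.048164577316547295 117.36509880485214
[0.46093959 0.30520729] [0.48253058 0.25932446] 0.0507090262070433 115.20017981744166
pos [0.4754 0.2729 0.1993] yaw 24.08 op 0.353 F [-0.1 -0.6 -0.3] t 14.55
[0.001, 0.0, -0.025] [0.0011, -0.0135, 0.1478]
[0.001, 0.0, -0.025] [0.001, -0.0135, 0.1093]
```

```bash
python3 -m pendant '[[[0,0,-0.035],[0.001,-0.012,0.04],0.32],[[0,0,-0.035],[0.001,-0.0125,0.08],0.32],[[0,0,-0.035],[0.001,-0.0125,0.115],0.32],[[0,0,-0.035],[0.001,-0.0125,0.135],0.32],[[0,0,-0.035],[0.001,-0.0125,0.1475],0.32],[[0,0,-0.035],[0.001,-0.0125,0.1475],0.32],[[0,0,-0.035],[0.001,-0.0125,0.1475],0.05],[[0,0,-0.035],[0.001,-0.0125,0.1475],0.05],[[0,0,-0.035],[0.001,-0.0125,0.1475],0.05],[[0,0,-0.035],[0.001,-0.0125,0.1475],0.05]]' 20
python3 -c "
from h import *
plan((.4715,.284,.19,26))"
```

```text
clock: 15.55
tool_pos: [0.4714, 0.2867, 0.0528]
eef_rot: [0.974, 0.227, 0.001, -0.0]
contact_force: [-0.5, -1.3, 6.8]
opening: 0.131
pos [0.4714 0.2867 0.0528] yaw 26.29 op 0.131 F [-0.5 -1.3  6.8] t 15.55
[-0.0, -0.002, 0.005] [-0.0009, 0.0025, -0.1372]
```

```bash
python3 -m pendant '[[[0,0,0],[0,0,-0.02],0.05],[[0,0,0],[0,0,-0.05],0.05],[[0,0,0],[0,0,-0.09],0.05],[[0,0,0],[0,0,-0.13],0.05],[[0,0,0],[0,0,-0.13],0.05]]'
python3 -c "
from h import *
plan((.517,.0085,.18,79.4))"
```

```text
clock: 16.05
tool_pos: [0.4737, 0.2881, 0.1867]
eef_rot: [0.974, 0.227, 0.005, -0.002]
contact_force: [0.6, 0.4, -1.6]
opening: 0.131
pos [0.4737 0.2881 0.1867] yaw 26.28 op 0.131 F [ 0.6  0.4 -1.6] t 16.05
[0.004, -0.01, -0.927] [-0.085, 0.2699, 0.0055]
```

```bash
python3 -m pendant '[[[0,0,-0.05],[-0.004,0.013,0],0.05],[[0,0,-0.15],[-0.012,0.04,0],0.05],[[0,0,-0.28],[-0.023,0.075,0],0.05],[[0,0,-0.42],[-0.036,0.115,0],0.05],[[0,0,-0.56],[-0.05,0.16,0],0.05],[[0,0,-0.7],[-0.065,0.205,0],0.05],[[0,0,-0.84],[-0.078,0.245,0.003],0.05],[[0,0,-0.927],[-0.085,0.27,0.005],0.05],[[0,0,-0.927],[-0.085,0.27,0.005],0.05],[[0,0,-0.927],[-0.085,0.27,0.005],0.05]]'
python3 -c "
from h import *
plan((.517,.0085,.0765,79.4))"
```

```text
clock: 17.05
tool_pos: [0.5138, 0.0065, 0.1761]
eef_rot: [0.77, 0.638, -0.0, -0.001]
contact_force: [0.6, 1.4, -1.5]
opening: 0.134
pos [0.5138 0.0065 0.1761] yaw 79.28 op 0.134 F [ 0.6  1.4 -1.5] t 17.05
[-0.001, -0.001, -0.002] [0.0025, 0.0029, 0.0996]
```

```bash
python3 -m pendant '[[[0,0,0],[0.002,0.002,0.01],0.05],[[0,0,0],[0.002,0.002,0.03],0.05],[[0,0,0],[0.002,0.002,0.05],0.05],[[0,0,0],[0.002,0.002,0.07],0.05],[[0,0,0],[0.002,0.002,0.08],0.05],[[0,0,0],[0.002,0.002,0.085],0.05],[[0,0,0],[0.002,0.002,0.085],0.05],[[0,0,0],[0.002,0.002,0.085],0.05]]'
python3 -c "
from h import *
plan((.517,.0085,.0757,79.4))"
```

```text
clock: 17.85
tool_pos: [0.517, 0.0088, 0.0922]
eef_rot: [0.769, 0.639, 0.0, 0.0]
contact_force: [0.8, -0.4, -1.1]
opening: 0.136
pos [0.517  0.0088 0.0922] yaw 79.44 op 0.136 F [ 0.8 -0.4 -1.1] t 17.85
[0.001, -0.0, 0.001] [-0.0003, 0.0001, 0.0165]
```

Position is exact. Lower, release and rise.

```bash
python3 -m pendant '[[[0,0,0],[0,0,0.008],0.05],[[0,0,0],[0,0,0.014],0.05],[[0,0,0],[0,0,0.0165],0.05],[[0,0,0],[0,0,0.0165],0.05],[[0,0,0],[0,0,0.0165],0.3],[[0,0,0],[0,0,0.0165],0.3],[[0,0,0],[0,0,0.0165],0.3],[[0,0,0],[0,0,0],0.3],[[0,0,0],[0,0,-0.04],0.3],[[0,0,0],[0,0,-0.09],0.3]]'
python3 -m pendant '[[[0,0,0],[0,0,-0.03],0.4],[[0,0,0],[0,-0.02,-0.04],0.4],[[0,0,0],[0,-0.03,-0.04],0.4],[[0,0,0],[0,-0.03,-0.04],0.4]]'
python3 - <<'E'
from h import *
wrist('w5')
a=cv2.imread('pics/w5.png')
cv2.imwrite('pics/w5b.png',cv2.resize(a[60:360,80:480],(800,600),interpolation=cv2.INTER_CUBIC))
plan()
E
```

```text
clock: 18.85
tool_pos: [0.5152, 0.0083, 0.1816]
eef_rot: [0.769, 0.639, -0.002, -0.001]
contact_force: [0.8, -0.4, -0.3]
opening: 0.302
clock: 19.25
tool_pos: [0.4853, 0.0139, 0.2214]
eef_rot: [0.769, 0.639, -0.001, -0.0]
contact_force: [-0.2, -0.6, -0.3]
opening: 0.402
pos [0.4863 0.0138 0.2211] yaw 79.45 op 0.401 F [ 0.4  1.2 -0.1] t 19.3
```

View pics/w5b.png

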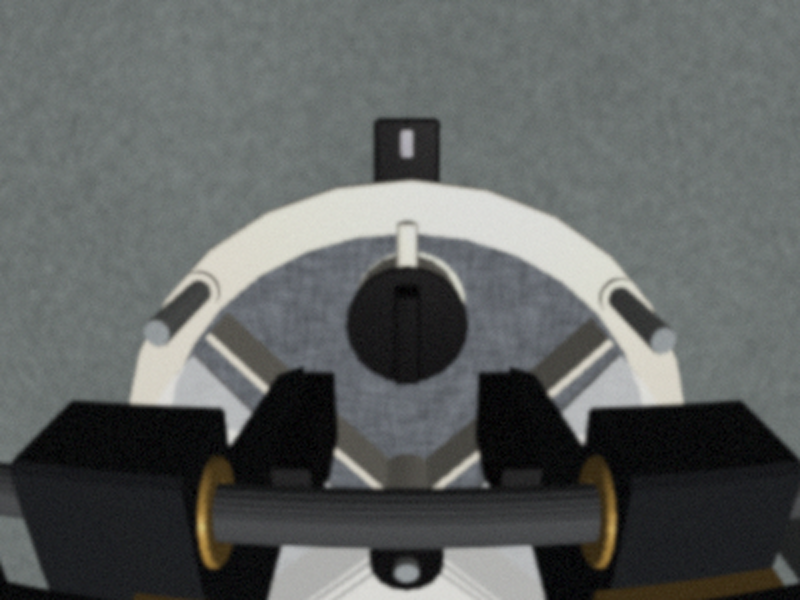

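Pot B is in bay_b, spout (407,222) pointing outward over the pointer (407,143); lid (407,323), posts (157,332) and (663,340).

```bash
python3 - <<'E'
from h import *
f=lambda x,y:(80+(x+.5)/2-.5,60+(y+.5)/2-.5)
c=np.array([CX,CY])
def P(n,p,z):
    X=wback('w5',f(*p),z);v=X-c;print(n,X.round(4),"r",np.hypot(*v).round(4),"ang",np.degrees(np.arctan2(v[1],v[0])).round(2));return X
P("knob",(405,573),.112)
p1=P("postL",(157,332),.094);p2=P("postR",(663,340),.094);P("ptr",(407,143),.01)
l=P("lid",(407,323),.062);s=P("spout",(407,222),.051)
v=s-l;print("spout dir",np.hypot(*v),np.degrees(np.arctan2(v[1],v[0])))
m=(p1+p2)/2;e=p1-p2;print("bay dir from posts normal",np.degrees(np.arctan2(e[0],-e[1])),"post axis est",m+0.1167*np.array([np.cos(np.radians(-10.6)),np.sin(np.radians(-10.6))]))
u=np.array([np.cos(np.radians(169.3)),np.sin(np.radians(169.3))])
print("bay mid est",c+.11*u,"pot err",l-(c+.11*u))
plan((p1[0],p1[1],.16,35),(p2[0],p2[1],.16,123))
E
```

```text
knob [ 0.6269 -0.0146] r 0.002 ang -101.11
postL [ 0.4882 -0.1046] r 0.1668 ang -146.53
postR [0.535  0.1241] r 0.1649 ang 124.05
ptr [0.433  0.0226] r 0.1975 ang 169.73
lid [0.5151 0.0073] r 0.1139 ang 169.96
spout [0.4682 0.016 ] r 0.1616 ang 169.8
spout dir 0.047732277886877054 169.40933693290083
bay dir from posts normal -11.562413696397622 post axis est [ 0.626281   -0.01172689]
bay mid est [0.51921259 0.00782333] pot err [-0.00407221 -0.00056633]
pos [0.4863 0.0138 0.2211] yaw 79.45 op 0.401 F [ 0.4  1.2 -0.1] t 19.3
[-0.001, 0.001, 0.776] [-0.116, 0.0237, 0.0611]
[-0.002, 0.0, -0.76] [0.1174, 0.0278, 0.061]
```

Pot is within about 3 mm of the bay middle and its spout within 1°. Next, rotate clockwise about 89° using the post at 213.4°.

```bash
python3 -c "
from h import *
plan((.4895,-.1034,.14,123.4),(.4895,-.1034,.081,123.4))"
```

```text
pos [0.4863 0.0138 0.2211] yaw 79.45 op 0.401 F [ 0.4  1.2 -0.1] t 19.3
[-0.002, 0.0, -0.767] [-0.1145, 0.0248, 0.0811]
[-0.002, 0.0, -0.767] [-0.1145, 0.0248, 0.1401]
```

```bash
python3 -m pendant '[[[0,0,-0.14],[-0.04,0.009,0],0.4],[[0,0,-0.28],[-0.08,0.018,0.03],0.4],[[0,0,-0.42],[-0.1145,0.0248,0.06],0.4],[[0,0,-0.56],[-0.1145,0.0248,0.08],0.4],[[0,0,-0.7],[-0.1145,0.0248,0.08],0.4],[[0,0,-0.767],[-0.1145,0.0248,0.08],0.4],[[0,0,-0.767],[-0.1145,0.0248,0.08],0.4],[[0,0,-0.767],[-0.1145,0.0248,0.08],0.4]]' 5
python3 -c "
from h import *
plan((.4895,-.1034,.081,123.4))"
```

```text
clock: 20.1
tool_pos: [0.4905, -0.1033, 0.1409]
eef_rot: [0.475, 0.88, 0.0, -0.001]
contact_force: [0.2, -0.2, 0.1]
opening: 0.395
pos [ 0.4905 -0.1033  0.1409] yaw 123.25 op 0.395 F [ 0.2 -0.2  0.1] t 20.1
[-0.001, -0.001, -0.003] [0.0004, -0.0009, 0.0599]
```

```bash
python3 -m pendant '[[[0,0,0],[0,-0.001,0.02],0.4],[[0,0,0],[0,-0.001,0.04],0.4],[[0,0,0],[0,-0.001,0.059],0.4],[[0,0,0],[0,-0.001,0.06],0.4],[[0,0,0],[0,-0.001,0.06],0.1],[[0,0,0],[0,-0.001,0.06],0.1],[[0,0,0],[0,-0.001,0.06],0.1]]' 5
python3 -m pendant '[[[0,0,0.035],[0.0058,0.0001,0],0.1],[[0,0,0.105],[0.0172,0.0009,0],0.1],[[0,0,0.175],[0.0287,0.0025,0],0.1],[[0,0,0.244],[0.0399,0.0049,0],0.1],[[0,0,0.314],[0.051,0.0081,0],0.1],[[0,0,0.384],[0.0618,0.012,0],0.1],[[0,0,0.454],[0.0723,0.0167,0],0.1],[[0,0,0.524],[0.0825,0.0221,0],0.1],[[0,0,0.593],[0.0923,0.0282,0],0.1],[[0,0,0.663],[0.1016,0.035,0],0.1]]'
python3 -c "
from h import *
s=r.get_state()['tool_pos'];v=s[:2]-[CX,CY];print(np.hypot(*v),np.degrees(np.arctan2(v[1],v[0])))
plan(*arc(175.4,137.4,10,.08,off=-90)[::3])"
```

```text
clock: 20.8
tool_pos: [0.4901, -0.1037, 0.0825]
eef_rot: [0.475, 0.88, 0.0, 0.001]
contact_force: [0.6, -2.6, 0.4]
opening: 0.153
clock: 21.8
tool_pos: [0.463, -0.0004, 0.0825]
eef_rot: [0.737, 0.676, -0.0, 0.001]
contact_force: [-0.2, -3.5, 1.0]
opening: 0.153
0.16472869520206293 175.76565785542178
pos [ 4.63e-01 -4.00e-04  8.25e-02] yaw 85.1 op 0.153 F [-0.2 -3.5  1. ] t 21.8
[0.001, 0.001, 0.061] [0.012, 0.0, 0.0025]
[0.001, 0.001, 0.26] [0.0443, 0.0053, 0.0024]
[0.001, 0.001, 0.459] [0.075, 0.0168, 0.0024]
[0.001, 0.001, 0.658] [0.1028, 0.0342, 0.0024]
```

```bash
python3 -m pendant '[[[0,0,0.061],[0.0115,0.0004,0],0.1],[[0,0,0.127],[0.0225,0.0014,0],0.1],[[0,0,0.193],[0.0335,0.0032,0],0.1],[[0,0,0.26],[0.0443,0.0057,0],0.1],[[0,0,0.326],[0.0548,0.0089,0],0.1],[[0,0,0.392],[0.065,0.0128,0],0.1],[[0,0,0.459],[0.075,0.0172,0],0.1],[[0,0,0.525],[0.0848,0.0223,0],0.1],[[0,0,0.591],[0.0942,0.028,0],0.1],[[0,0,0.658],[0.1028,0.0342,0],0.1]]'
python3 -c "
from h import *
s=r.get_state()['tool_pos'];v=s[:2]-[CX,CY];print(np.hypot(*v),np.degrees(np.arctan2(v[1],v[0])))
plan(*arc(137.4,124.4,4,.08,off=-90))"
```

```text
clock: 22.8
tool_pos: [0.5058, 0.0989, 0.0825]
eef_rot: [0.916, 0.402, 0.0, 0.001]
contact_force: [-0.1, -4.5, 0.3]
opening: 0.152
0.1648521465069981 137.46126104097362
pos [0.5058 0.0989 0.0825] yaw 47.4 op 0.152 F [-0.1 -4.5  0.3] t 22.8
[0.001, 0.0, 0.057] [0.0095, 0.0001, 0.0025]
[0.001, 0.0, 0.113] [0.0189, 0.0009, 0.0025]
[0.001, 0.0, 0.17] [0.0281, 0.0022, 0.0025]
[0.001, 0.0, 0.227] [0.0373, 0.0041, 0.0025]
```

```bash
python3 -m pendant '[[[0,0,0.057],[0.0095,0.0003,0],0.1],[[0,0,0.113],[0.0189,0.001,0],0.1],[[0,0,0.17],[0.0281,0.0023,0],0.1],[[0,0,0.227],[0.037,0.0041,0],0.1],[[0,0,0.227],[0.037,0.0041,0],0.1],[[0,0,0.227],[0.037,0.0041,0],0.1],[[0,0,0.227],[0.037,0.0041,0],0.4],[[0,0,0.227],[0.037,0.0041,0],0.4],[[0,0,0.227],[0.037,0.0041,-0.04],0.4],[[0,0,0.227],[0.037,0.0041,-0.1],0.4]]'
python3 - <<'E'
from h import *
plan((.434,.385,.2,-8))
d=r.snapshot("top"); I=cv2.cvtColor(d["image"],cv2.COLOR_RGB2BGR); cv2.imwrite("pics/top4.png",I)
cv2.imwrite('pics/c4.png',cv2.resize(I[85:265,120:460],(800,424),interpolation=cv2.INTER_CUBIC))
E
```

```text
clock: 23.8
tool_pos: [0.5304, 0.1249, 0.1705]
eef_rot: [0.954, 0.299, -0.004, -0.001]
contact_force: [0.5, 1.6, -0.6]
opening: 0.402
pos [0.5304 0.1249 0.1705] yaw 34.76 op 0.402 F [ 0.5  1.6 -0.6] t 23.8
[-0.001, 0.008, 0.746] [0.0689, -0.2687, -0.029]
```

```bash
python3 -m pendant '[[[0,0,0.1],[0.01,-0.04,-0.02],0.35],[[0,0,0.746],[0.069,-0.26,-0.029],0.35],[[0,0,0.746],[0.069,-0.26,-0.029],0.35],[[0,0,0.746],[0.069,-0.26,-0.029],0.35],[[0,0,0.746],[0.069,-0.26,-0.029],0.35],[[0,0,0.746],[0.069,-0.26,-0.029],0.35],[[0,0,0.746],[0.069,-0.26,-0.029],0.35],[[0,0,0.746],[0.069,-0.26,-0.029],0.35],[[0,0,0.746],[0.069,-0.26,-0.029],0.35]]'
python3 - <<'E'
from h import *
wrist('w6')
plan()
a=cv2.imread('pics/w6.png')
cv2.imwrite('pics/w6b.png',cv2.resize(a[60:360,80:480],(800,600),interpolation=cv2.INTER_CUBIC))
E
```

```text
clock: 24.75
tool_pos: [0.4425, 0.3758, 0.2006]
eef_rot: [0.997, -0.071, -0.0, 0.001]
contact_force: [0.8, -0.2, -0.2]
opening: 0.35
pos [0.4427 0.3757 0.2007] yaw -8.22 op 0.35 F [ 1.1 -0.3  0.6] t 24.8
```

View pics/w6b.png

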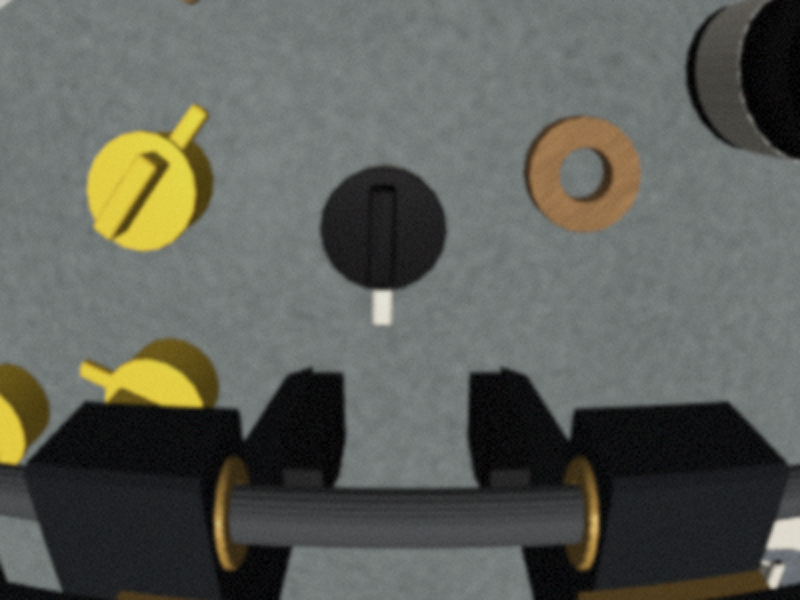

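Pot A: lid (383,228), spout tip (382,325); the yellow decoys are at left.

```bash
python3 - <<'E'
from h import *
f=lambda x,y:(80+(x+.5)/2-.5,60+(y+.5)/2-.5)
l=wback('w6',f(383,228),.04);s=wback('w6',f(382,325),.029);v=s-l;print(l,np.hypot(*v),np.degrees(np.arctan2(v[1],v[0])))
l=s-v/np.hypot(*v)*.05; print(l)
plan((l[0],l[1],.0515,-8.6))
E
```

```text
[0.43290413 0.39114607] 0.05213852289647597 -99.80150451006713
[0.43254008 0.38903876]
pos [0.4427 0.3757 0.2007] yaw -8.22 op 0.35 F [ 1.1 -0.3  0.6] t 24.8
[0.001, 0.0, 0.007] [-0.012, -0.0119, 0.1492]
```

View pics/c4.png

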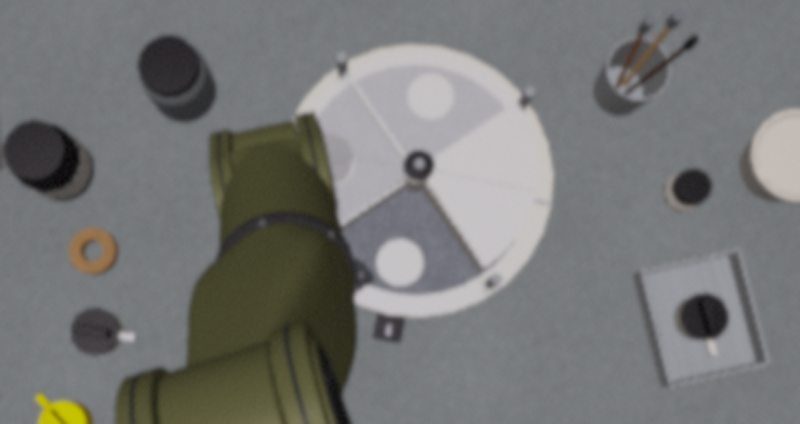

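The top view confirms it: spent pot upright in the wash tray, bay_c in the opening, closing quarter next. Grasp pot A.

```bash
python3 -m pendant '[[[0,0,0.012],[-0.006,-0.006,0.03],0.32],[[0,0,0.012],[-0.012,-0.0127,0.07],0.32],[[0,0,0.012],[-0.012,-0.0127,0.11],0.32],[[0,0,0.012],[-0.012,-0.0127,0.135],0.32],[[0,0,0.012],[-0.012,-0.0127,0.147],0.32],[[0,0,0.012],[-0.012,-0.0127,0.148],0.32],[[0,0,0.012],[-0.012,-0.0127,0.148],0.05],[[0,0,0.012],[-0.012,-0.0127,0.148],0.05],[[0,0,0.012],[-0.012,-0.0127,0.148],0.05],[[0,0,0.012],[-0.012,-0.0127,0.148],0.05]]' 20
python3 -m pendant '[[[0,0,0],[0,0,-0.02],0.05],[[0,0,0],[0,0,-0.05],0.05],[[0,0,0],[0,0,-0.09],0.05],[[0,0,0],[0,0,-0.13],0.05],[[0,0,0],[0,0,-0.13],0.05]]'
python3 -c "
from h import *
plan((.5187,.0075,.18,-100.5))"
```

```text
clock: 25.8
tool_pos: [0.4332, 0.3925, 0.0541]
eef_rot: [0.997, -0.077, 0.001, -0.001]
contact_force: [0.8, -0.3, 4.9]
opening: 0.134
clock: 26.3
tool_pos: [0.4347, 0.3938, 0.188]
eef_rot: [0.997, -0.076, 0.004, -0.004]
contact_force: [-0.0, -0.1, -0.7]
opening: 0.134
pos [0.4347 0.3938 0.188 ] yaw -8.77 op 0.134 F [-0.  -0.1 -0.7] t 26.3
[-0.011, 0.001, 1.601] [0.1418, 0.369, 0.006]
```

```bash
python3 -m pendant '[[[0,0,0.05],[0.005,0.013,0],0.05],[[0,0,0.15],[0.013,0.035,0],0.05],[[0,0,0.29],[0.026,0.067,0],0.05],[[0,0,0.43],[0.039,0.1,0],0.05],[[0,0,0.57],[0.051,0.132,0],0.05],[[0,0,0.71],[0.064,0.165,0],0.05],[[0,0,0.85],[0.076,0.197,0],0.05],[[0,0,0.99],[0.088,0.229,0],0.05],[[0,0,1.13],[0.1,0.261,0],0.05],[[0,0,1.27],[0.113,0.293,0],0.05]]'
python3 -c "
from h import *
plan((.5206,.0072,.18,-100.5))"
```

```text
clock: 27.3
tool_pos: [0.4973, 0.0827, 0.1812]
eef_rot: [0.754, -0.656, -0.001, 0.002]
contact_force: [-0.2, 0.8, -0.5]
opening: 0.135
pos [0.4973 0.0827 0.1812] yaw -82.04 op 0.135 F [-0.2  0.8 -0.5] t 27.3
[0.004, -0.001, 0.322] [0.078, -0.0127, 0.0012]
```

```bash
python3 -m pendant '[[[0,0,0.11],[0.027,-0.004,0],0.05],[[0,0,0.2],[0.05,-0.008,0],0.05],[[0,0,0.28],[0.07,-0.012,0],0.05],[[0,0,0.322],[0.078,-0.0127,0],0.05],[[0,0,0.322],[0.078,-0.0127,0],0.05],[[0,0,0.322],[0.078,-0.0127,0.02],0.05],[[0,0,0.322],[0.078,-0.0127,0.05],0.05],[[0,0,0.322],[0.078,-0.0127,0.075],0.05],[[0,0,0.322],[0.078,-0.0127,0.085],0.05],[[0,0,0.322],[0.078,-0.0127,0.085],0.05]]'
python3 -c "
from h import *
plan((.5206,.0072,.0768,-100.5))"
```

```text
clock: 28.3
tool_pos: [0.5211, 0.0115, 0.0959]
eef_rot: [-0.644, 0.765, 0.002, -0.001]
contact_force: [-0.4, 0.9, -0.4]
opening: 0.137
pos [0.5211 0.0115 0.0959] yaw -99.86 op 0.137 F [-0.4  0.9 -0.4] t 28.3
[0.005, 0.001, 0.011] [0.0044, -0.0003, 0.0191]
```

```bash
python3 -m pendant '[[[0,0,0.005],[0.0035,0,0.005],0.05],[[0,0,0.005],[0.0035,0,0.005],0.05],[[0,0,0.005],[0.0035,0,0.005],0.05]]'
python3 -c "
from h import *
plan((.5206,.0072,.0768,-100.5))"
```

```text
clock: 28.6
tool_pos: [0.5227, 0.0065, 0.0932]
eef_rot: [-0.641, 0.768, -0.0, 0.0]
contact_force: [0.1, 0.1, -0.7]
opening: 0.134
pos [0.5227 0.0065 0.0932] yaw -100.26 op 0.134 F [ 0.1  0.1 -0.7] t 28.6
[-0.001, 0.0, 0.004] [-0.0003, 0.0022, 0.0164]
```

```bash
python3 -m pendant '[[[0,0,0.004],[0,0.002,0.006],0.05],[[0,0,0.004],[0,0.002,0.012],0.05],[[0,0,0.004],[0,0.002,0.0165],0.05],[[0,0,0.004],[0,0.002,0.0165],0.05],[[0,0,0.004],[0,0.002,0.0165],0.3],[[0,0,0.004],[0,0.002,0.0165],0.3],[[0,0,0.004],[0,0.002,0.0165],0.3],[[0,0,0.004],[0,0.002,0],0.3],[[0,0,0.004],[0,0.002,-0.04],0.3],[[0,0,0.004],[0,0.002,-0.09],0.3]]'
python3 -m pendant '[[[0,0,0],[0,0,-0.03],0.4],[[0,0,0],[0,0,-0.04],0.4],[[0,0,0],[0,0,-0.04],0.4],[[0,0,0],[0,0,-0.04],0.4]]'
python3 - <<'E'
from h import *
wrist('w7')
a=cv2.imread('pics/w7.png')
cv2.imwrite('pics/w7b.png',cv2.resize(a[60:360,80:480],(800,600),interpolation=cv2.INTER_CUBIC))
plan()
E
```

```text
clock: 29.6
tool_pos: [0.5193, 0.007, 0.1827]
eef_rot: [-0.639, 0.769, 0.001, -0.002]
contact_force: [0.6, -0.7, 0.3]
opening: 0.301
clock: 30.0
tool_pos: [0.5198, 0.0073, 0.2216]
eef_rot: [-0.64, 0.769, 0.001, -0.001]
contact_force: [0.8, -0.5, -0.3]
opening: 0.4
pos [0.5196 0.0073 0.2212] yaw -100.48 op 0.397 F [ 0.3 -0.3 -0.3] t 30.05
```

View pics/w7b.png

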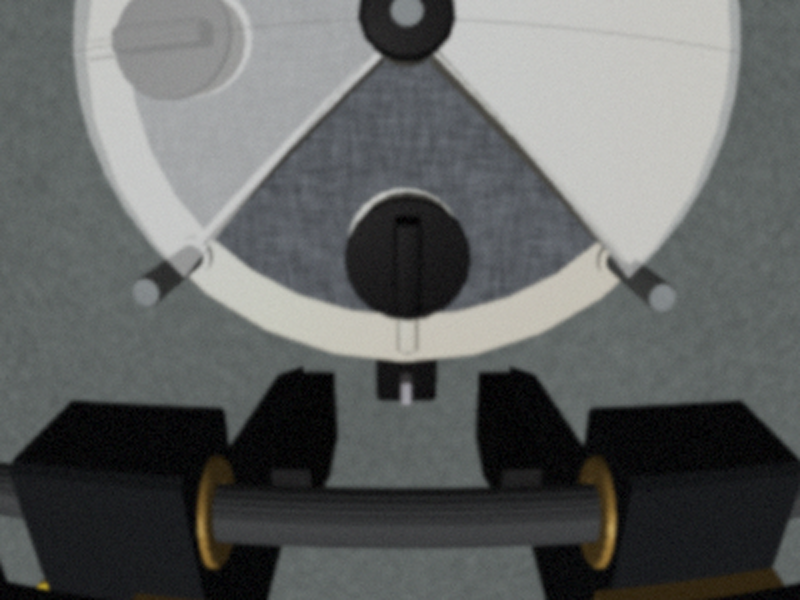

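Pot A is in bay_c: lid (407,257), spout tip (407,352), posts (147,292) and (662,298). Pot B is at upper left under the cover, about (172,42).

```bash
python3 - <<'E'
from h import *
f=lambda x,y:(80+(x+.5)/2-.5,60+(y+.5)/2-.5)
c=np.array([CX,CY])
def P(n,p,z):
    X=wback('w7',f(*p),z);v=X-c;print(n,X.round(4),"r",np.hypot(*v).round(4),"ang",np.degrees(np.arctan2(v[1],v[0])).round(2));return X
P("knob",(407,12),.112);p1=P("postL",(147,292),.094);p2=P("postR",(662,298),.094);P("ptr",(405,397),.01)
l=P("lid",(407,257),.062);s=P("spout",(407,352),.051)
v=s-l;print("spout dir",np.hypot(*v),np.degrees(np.arctan2(v[1],v[0])))
P("potB",(172,40),.062)
# ideal lid centres in crop pixels
for a in (169.3,79.3):
  for rr in (.105,.11,.115):
    X=(*(c+rr*np.array([np.cos(np.radians(a)),np.sin(np.radians(a))])),.062); print(a,rr,(wproj('w7',X)-[80,60])*2)
  X=(*(c+.16*np.array([np.cos(np.radians(a)),np.sin(np.radians(a))])),.051); print("tip",(wproj('w7',X)-[80,60])*2)
# nominal pad centre
E
```

```text
knob [ 0.6254 -0.0137] r 0.0022 ang -150.77
postL [0.5341 0.1228] r 0.1644 ang 124.53
postR [ 0.4885 -0.1058] r 0.1671 ang -146.13
ptr [0.4236 0.0249] r 0.2071 ang 169.57
lid [0.5201 0.0058] r 0.1088 ang 170.24
spout [0.4683 0.0155] r 0.1615 ang 169.99
spout dir 0.052667902850546476 169.4910152031934
potB [0.6447 0.0948] r 0.1088 ang 80.79
169.3 0.105 [402.73943319 248.67773136]
169.3 0.11 [402.72510973 258.98319912]
169.3 0.115 [402.71138856 269.20894611]
tip [402.68586338 348.85914925]
79.3 0.105 [178.94118251  32.9589828 ]
79.3 0.11 [169.12620552  33.87750861]
79.3 0.115 [159.41884208  34.82683249]
tip [87.15080343 45.77289624]
```

Both pots are good, within about 2 mm and 1°. To close, take the left post (123.9°) and turn −89.6°.

```bash
sed -i 's/^CX,CY=.*/CX,CY=.6262,-.0134/' h.py; python3 -m pendant '[[[0,0,-0.15],[0,0,0],0.4],[[0,0,-0.3],[0,0,0],0.4],[[0,0,-0.45],[0,0,0],0.4],[[0,0,-0.6],[0,0,0],0.4],[[0,0,-0.75],[0,0,0],0.4],[[0,0,-0.9],[0,0,0],0.4],[[0,0,-1.05],[0,0,0],0.4],[[0,0,-1.2],[0,0,0],0.4],[[0,0,-1.2],[0,0,0],0.4]]'
python3 -c "
from h import *
plan((.5342,.1234,.15,33.9))"
```

```text
clock: 30.95
tool_pos: [0.5197, 0.0068, 0.2214]
eef_rot: [0.962, -0.273, -0.001, -0.0]
contact_force: [-0.6, -0.3, -0.5]
opening: 0.398
pos [0.5197 0.0068 0.2214] yaw -31.72 op 0.398 F [-0.6 -0.3 -0.5] t 30.95
[-0.001, 0.003, -1.145] [-0.0487, -0.1068, 0.0714]
```

```bash
python3 -m pendant '[[[0,0,-0.15],[-0.012,-0.027,0],0.4],[[0,0,-0.3],[-0.024,-0.053,0.02],0.4],[[0,0,-0.45],[-0.036,-0.08,0.04],0.4],[[0,0,-0.6],[-0.0487,-0.1068,0.06],0.4],[[0,0,-0.75],[-0.0487,-0.1068,0.071],0.4],[[0,0,-0.9],[-0.0487,-0.1068,0.071],0.4],[[0,0,-1.05],[-0.0487,-0.1068,0.071],0.4],[[0,0,-1.145],[-0.0487,-0.1068,0.071],0.4],[[0,0,-1.145],[-0.0487,-0.1068,0.071],0.4],[[0,0,-1.145],[-0.0487,-0.1068,0.071],0.4]]' 5
python3 -c "
from h import *
plan((.5342,.1234,.081,33.9))"
```

```text
clock: 31.95
tool_pos: [0.5349, 0.1231, 0.151]
eef_rot: [0.957, 0.289, -0.001, -0.0]
contact_force: [0.6, 0.1, -0.2]
opening: 0.397
pos [0.5349 0.1231 0.151 ] yaw 33.6 op 0.397 F [ 0.6  0.1 -0.2] t 31.95
[-0.001, 0.001, -0.005] [-0.0003, -0.0006, 0.07]
```

```bash
python3 -m pendant '[[[0,0,0],[0,0,0.03],0.4],[[0,0,0],[0,0,0.055],0.4],[[0,0,0],[0,0,0.07],0.4],[[0,0,0],[0,0,0.07],0.4],[[0,0,0],[0,0,0.07],0.1],[[0,0,0],[0,0,0.07],0.1],[[0,0,0],[0,0,0.07],0.1]]' 5
python3 -m pendant '[[[0,0,0.035],[0.0058,0.0001,0],0.1],[[0,0,0.105],[0.0172,0.0009,0],0.1],[[0,0,0.175],[0.0287,0.0025,0],0.1],[[0,0,0.244],[0.0399,0.0049,0],0.1],[[0,0,0.314],[0.051,0.0081,0],0.1],[[0,0,0.384],[0.0618,0.012,0],0.1],[[0,0,0.454],[0.0723,0.0167,0],0.1],[[0,0,0.524],[0.0825,0.0221,0],0.1],[[0,0,0.593],[0.0923,0.0282,0],0.1],[[0,0,0.663],[0.1016,0.035,0],0.1]]'
python3 -c "
from h import *
s=r.get_state()['tool_pos'];v=s[:2]-[CX,CY];print(np.hypot(*v),np.degrees(np.arctan2(v[1],v[0])))
plan(*arc(86,48,10,.081,off=-90)[::3])"
```

```text
clock: 32.65
tool_pos: [0.5359, 0.1234, 0.0826]
eef_rot: [0.957, 0.291, 0.001, 0.0]
contact_force: [2.2, 1.1, 0.9]
opening: 0.155
clock: 33.65
tool_pos: [0.6392, 0.1507, 0.0826]
eef_rot: [0.999, -0.038, -0.001, 0.0]
contact_force: [-3.3, -2.4, 4.2]
opening: 0.155
0.16458448418131635 85.47948232043237
pos [0.6392 0.1507 0.0826] yaw -4.38 op 0.155 F [-3.3 -2.4  4.2] t 33.65
[0.0, 0.001, 0.06] [0.0094, -0.0001, 0.0016]
[0.0, 0.001, 0.259] [0.0418, 0.0051, 0.0015]
[0.0, 0.001, 0.458] [0.0725, 0.0166, 0.0015]
[0.001, 0.001, 0.657] [0.1003, 0.0339, 0.0015]
```

```bash
python3 -m pendant '[[[0,0,0.06],[0.0094,0.0003,0],0.1],[[0,0,0.126],[0.0205,0.0013,0],0.1],[[0,0,0.193],[0.0313,0.0031,0],0.1],[[0,0,0.259],[0.0418,0.0055,0],0.1],[[0,0,0.325],[0.0523,0.0086,0],0.1],[[0,0,0.391],[0.0626,0.0124,0],0.1],[[0,0,0.458],[0.0725,0.017,0],0.1],[[0,0,0.524],[0.0822,0.0222,0],0.1],[[0,0,0.59],[0.0915,0.0279,0],0.1],[[0,0,0.657],[0.1003,0.0341,0],0.1]]'
python3 -c "
from h import *
s=r.get_state()['tool_pos'];v=s[:2]-[CX,CY];print(np.hypot(*v),np.degrees(np.arctan2(v[1],v[0])))
plan(*arc(48,34.4,4,.081,off=-90))"
```

```text
clock: 34.65
tool_pos: [0.7362, 0.1094, 0.0826]
eef_rot: [0.934, -0.358, -0.001, 0.0]
contact_force: [-4.7, -1.6, 5.9]
opening: 0.159
0.16485916930127828 48.14088085511794
pos [0.7362 0.1094 0.0826] yaw -41.99 op 0.159 F [-4.7 -1.6  5.9] t 34.65
[0.001, 0.002, 0.059] [0.0102, 0.0001, 0.0016]
[0.001, 0.002, 0.119] [0.0199, 0.001, 0.0016]
[0.001, 0.002, 0.178] [0.0296, 0.0025, 0.0016]
[0.002, 0.002, 0.237] [0.0392, 0.0045, 0.0015]
```

Finish the arc, release, rise, then move to a viewpoint clear of the top camera's view.

```bash
python3 -m pendant '[[[0,0,0.059],[0.0102,0.0002,0],0.1],[[0,0,0.119],[0.0199,0.0011,0],0.1],[[0,0,0.178],[0.0296,0.0025,0],0.1],[[0,0,0.237],[0.0392,0.0045,0],0.1],[[0,0,0.237],[0.0392,0.0045,0],0.1],[[0,0,0.237],[0.0392,0.0045,0],0.1],[[0,0,0.237],[0.0392,0.0045,0],0.4],[[0,0,0.237],[0.0392,0.0045,0],0.4],[[0,0,0.237],[0.0392,0.0045,-0.04],0.4],[[0,0,0.237],[0.0392,0.0045,-0.09],0.4]]'
python3 -c "
from h import *
plan((.50,.01,.25,-100))"
```

```text
clock: 35.65
tool_pos: [0.761, 0.0821, 0.1691]
eef_rot: [0.886, -0.464, -0.003, 0.001]
contact_force: [0.1, -1.1, 0.0]
opening: 0.4
pos [0.761  0.0821 0.1691] yaw -55.27 op 0.4 F [ 0.1 -1.1  0. ] t 35.65
[0.006, 0.003, 0.781] [-0.0898, 0.2559, -0.0793]
```

```bash
python3 -m pendant '[[[0,0,0.1],[-0.01,0.026,-0.04],0.4],[[0,0,0.2],[-0.025,0.07,-0.08],0.4],[[0,0,0.781],[-0.09,0.256,-0.08],0.4],[[0,0,0.781],[-0.09,0.256,-0.08],0.4],[[0,0,0.781],[-0.09,0.256,-0.08],0.4],[[0,0,0.781],[-0.09,0.256,-0.08],0.4],[[0,0,0.781],[-0.09,0.256,-0.08],0.4],[[0,0,0.781],[-0.09,0.256,-0.08],0.4],[[0,0,0.781],[-0.09,0.256,-0.08],0.4]]'
python3 - <<'E'
from h import *
wrist('w8')
a=cv2.imread('pics/w8.png')
cv2.imwrite('pics/w8b.png',cv2.resize(a[0:300,80:480],(800,600),interpolation=cv2.INTER_CUBIC))
plan((.38,.3,.3,-100))
E
```

```text
clock: 36.55
tool_pos: [0.5033, 0.0098, 0.2519]
eef_rot: [-0.643, 0.766, -0.001, 0.001]
contact_force: [-1.0, 0.3, -0.6]
opening: 0.397
pos [0.5035 0.0096 0.2519] yaw -99.9 op 0.399 F [ 0.3 -0.4  0.2] t 36.6
[-0.002, 0.001, 0.002] [-0.2648, 0.1715, -0.0484]
```

View pics/w8b.png

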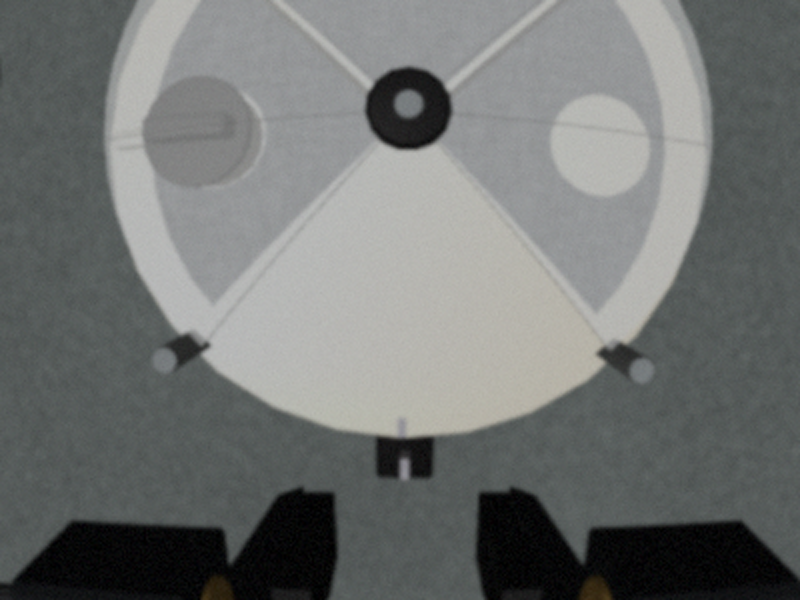

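The closing mark (402,427) stands at the pointer (404,468), and pot A is in its bay under the cover. I'll back off and check everything from above.

```bash
python3 -m pendant '[[[0,0,0],[-0.03,0.02,-0.005],0.4],[[0,0,0],[-0.26,0.17,-0.048],0.4],[[0,0,0],[-0.26,0.17,-0.048],0.4],[[0,0,0],[-0.26,0.17,-0.048],0.4],[[0,0,0],[-0.26,0.17,-0.048],0.4],[[0,0,0],[-0.26,0.17,-0.048],0.4],[[0,0,0],[-0.26,0.17,-0.048],0.4],[[0,0,0],[-0.26,0.17,-0.048],0.4],[[0,0,0],[-0.26,0.17,-0.048],0.4],[[0,0,0],[-0.26,0.17,-0.048],0.4]]'
python3 - <<'E'
from h import *
f=lambda x,y:(80+(x+.5)/2-.5,(y+.5)/2-.5)
c=np.array([CX,CY])
for n,p,z in (("mark",(402,428),.022),("ptr",(404.5,468),.010),("postL",(165,361),.094),("postR",(642,371),.094),("knob",(409,104),.112)):
    v=wback('w8',f(*p),z)-c; print(n,np.hypot(*v).round(4),np.degrees(np.arctan2(v[1],v[0])).round(2))
d=r.snapshot("top"); I=cv2.cvtColor(d["image"],cv2.COLOR_RGB2BGR); cv2.imwrite("pics/top5.png",I)
cv2.imwrite('pics/c5.png',cv2.resize(I[70:270,190:460],(800,593),interpolation=cv2.INTER_CUBIC))
plan()
E
```

```text
clock: 37.6
tool_pos: [0.3806, 0.2934, 0.2998]
eef_rot: [-0.642, 0.767, -0.001, 0.0]
contact_force: [-0.0, -0.2, -0.4]
opening: 0.396
mark 0.1718 168.98
ptr 0.2021 169.55
postL 0.1649 124.04
postR 0.166 -146.15
knob 0.0006 -109.76
pos [0.3805 0.2931 0.2998] yaw -100.24 op 0.399 F [-0.  -0.2  0.8] t 37.65
```

View pics/c5.png

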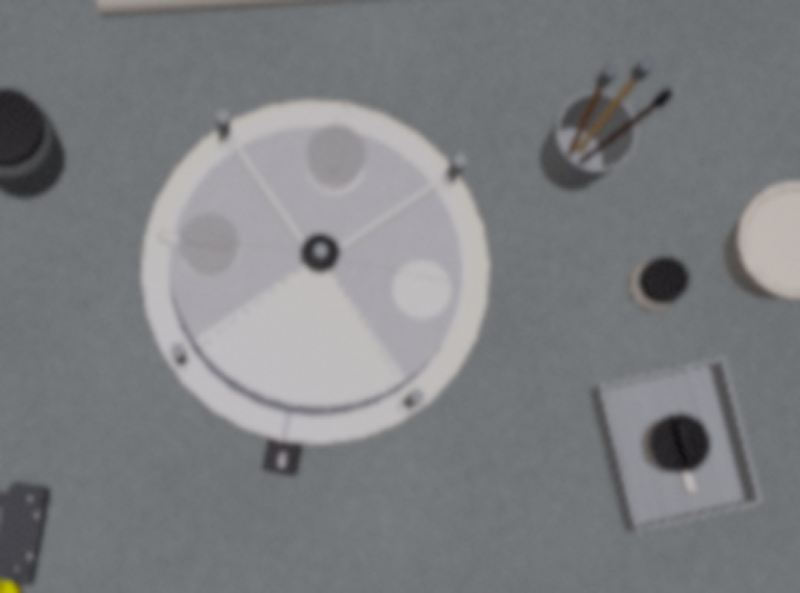

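```bash
python3 - <<'E'
from h import *
g=lambda x,y:(190+(x+.5)*270/800-.5,70+(y+.5)*200/593-.5)
c=np.array([CX,CY])
for n,p in (("bay_b pot",(335,156)),("bay_c pot",(208,243))):
    v=back("top",g(*p),.062)-c; print(n,np.hypot(*v).round(4),np.degrees(np.arctan2(v[1],v[0])).round(2))
print("spent",back("top",g(679,443),.044))
I=cv2.imread('pics/top5.png'); d=r.snapshot("scene"); S=cv2.cvtColor(d["image"],cv2.COLOR_RGB2BGR)
cv2.imwrite('pics/fin.png',np.vstack([cv2.resize(I[130:420,0:400],(400,290)) ,S[40:350,90:490]]).copy() if 0 else np.hstack([cv2.resize(I[150:420,0:180],(400,600)),cv2.resize(S[100:400,150:350],(400,600))]))
E
```

```text
bay_b pot 0.1086 -9.65
bay_c pot 0.1104 79.52
spent [ 0.44579848 -0.37012614]
```

View pics/fin.png

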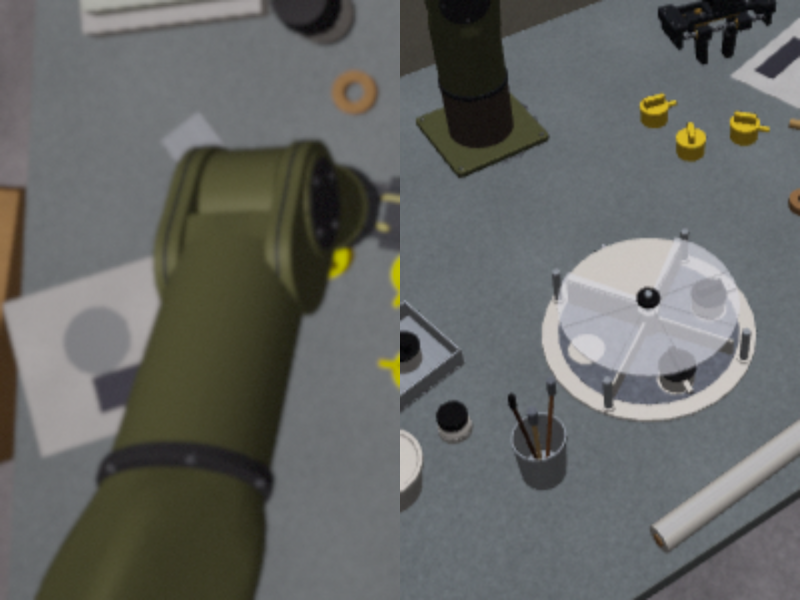

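The final check shows no third full pot, both pots stocked, and the palette shut. Handing in.

```bash
python3 -c "
from plant import r
print(r.finish_job())"
```

```text
the job is handed in; nothing more can be done
None
```

The palette is restocked and shut, and I handed the job in at about 38 s of the 210 s.

- **Spent pot:** I lifted it out of bay_b and stood it upright in the wash tray. The last top view puts it at about (0.446, -0.370), close to the tray's centre.
- **Full pots:** I found only two on the table. No third one showed in any camera view, and I left the yellow ones alone. One is in bay_b and the other in bay_c.
- **Position in the bays:** The wrist pictures taken at the opening put both pots within about 2–4 mm of the bay middle, with the spouts within about 1° of straight out. In the last top view bay_b's pot sits about 1.4° (2.5 mm) round from the bay centre, and bay_c's within about 1 mm.
- **Closing:** I turned the closing quarter into the opening. Its mark reads 168.98° against 169.55° for the pointer, so it is about 0.6° off the index.
- **Everything else:** I saw none of the other things disturbed, though I did not measure each one. In the final pictures the arm hid part of the left side of the table. I noticed no pot knocked aside during the run.

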